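# Deburr the cup caddy and pack the cups

## Robot

A 7-joint arm with a two-finger parallel gripper is mounted at the origin on the work surface. World frame = base frame: x ahead of the robot, y to its left, z up, the work surface at z = 0. Lengths are in m, angles in rad, forces in N, time in s.
With the tool pointing down it reaches from about 0.35 to 0.9 m from the base axis. Payload 8.1 kg.
Tool frame: the origin (TCP) lies between the finger pads; the fingertips stand 14 mm ahead of it and the grasp point (between the pads) lies 5 mm behind it (bot.tip_reach is the distance from the TCP to the fingertips, in m); z points along the fingers, y is the line along which they close (so a half turn about z gives the same grasp; the last joint's range is limited). The gripper opens to 92 mm and grips with 3 to 60 N. Pads are 19 mm wide; open, the fingers measure 130 mm over their backs; the gripper's body (75 mm by 190 mm) begins 47 mm behind the grasp point.
Start: joints at [1.199, 0.434, 0.025, 1.573, -0.012, 1.134, -0.075], TCP at [0.166, -0.603, 0.204] pointing down, gripper open.
Joint ranges: [-2.62, 2.62], [-0.44, 2.09], [-1.27, 1.32], [0.08, 2.57], [-1.32, 4.46], [0.12, 2], [-2.74, 2.74]. Speed limits (rad/s): [2.22, 2.22, 3.01, 3.01, 3.14, 3.14, 3.14].

## Interface

Orientations are given as a rotation vector (axis times angle).
In Python, from cell import bot gives the robot as it stands.
- The arm moves only by the tool carry_out, never from a script. Its argument "series" is a list that holds one entry, the list of rows, each a list of 7 numbers: the shift along the tool's x, y, z normalised to -1 to 1, where 1 is 40 mm, then the turn, a rotation vector about the tool's x, y, z normalised to -1 to 1, where 1 is 4 degrees, then the closure in counts, from 0 (fully open) to 255 (shut). A call has 1 to 10 rows; each row shifts and turns the commanded pose from where the row before left it, along the tool's axes as they then stand; what a row does not reach is not made up. A row lasts 1/12 s, in which the tool goes at most 41.7 mm and 7.16 degrees, less where a joint would pass 70% of its speed; a pose out of reach is approached as far as the arm can. A call with a number of a shift or a turn outside -1 to 1 is refused whole. A call with a gripper value outside its range is refused whole. The fingers move at their own pace and stop on an object; "squeeze" is the grip in N (left out, the last holds). Time passes only in rows, so rows that do not move let the fingers close. It gives the time, the measured TCP pose, the force, the opening and the grip force at its end, in the units of the state.
- bot.read_state(): the state, without advancing time (a new reading comes with each control period).
- bot.grab_frame(name): name is "scene" or "top" or "wrist"; returns the picture (480x640x3 uint8, blue, green, red); there is no depth.
- bot.camera_info(name): a dict with "fx", "fy", "cx", "cy" (pixels), "cam_to_world" (4x4, takes a point from camera to world coordinates). Camera axes: x right, y up, looking along -z (the intrinsics and any distortion apply to the point x, -y, -z); pixel columns grow to the right and rows downward; lengths in m; the calibration is good to about 2 mm. The wrist camera is an equidistant fisheye: a pixel r from the principal point sees the ray r / f radians off the axis. A picture is of the moment at which its call begins: read the wrist's pose just before it. camera_info takes no time and is no camera call; for the wrist camera it gives the pose at the moment of the call.
- bot.close_job(): hands the job in; it is judged then, once.
Trained networks look in the newest picture that a camera, given by its name, has taken for a name from the list of things; names that differ only in an ending like _2 or _b are one class to them, and where a whole thing is asked for, a point or a joint stands for the part that bears it (a point fixed in the world has none). Each returns a list of dicts, best first, with "score" (0 to 1); they miss things now and then, are a little off and sometimes report something else, mostly with a low value. They report only what shows in the picture. A call takes as long as a camera call. They do not tell look-alikes from the thing itself.
- bot.outline_of(camera, target): "mask" (480x640 bool, what is visible of it) and "position" ([row, column] in pixels, amid what is visible of it).
The state is a dict: "t": time; "q": joint angles; "joint_vel": joint speeds; "tau": joint torques, N m; "eef_pos": TCP position; "ee_rot": TCP orientation; "contact_force": force on the tool from outside, world axes, zero at the start; "torque": the same for the moment, N m; "opening": finger opening in m; "grasp_force": force on a finger pad.
Only numpy, scipy, OpenCV 4.12 (cv2) and the standard library are available. Lean on these libraries where they do the work, as an engineer would, in place of code of your own. Each camera call takes 0.05 s, during which the arm holds its last target. There are 200 camera calls.

## Task

The top edge of the caddy's aluminium end plate has a sharp burr: with the file held nose away from the robot and in line with the caddy, dress that edge with three long, lightly pressed forward strokes, each starting near the nose of the blade and pushed without letting up until the edge is close to the grip block, and lift the file clear of the plate for every return (never drag it backward on the edge). Then lay the file flat in its tray again, and only after that nest every loose steel cup upright in the bottom cup on the caddy, one inside the other in a straight stack. Leave the closed green jars where they stand.

Things in the scene. Friction and masses are not known exactly. Their poses are not given: they have to be found in the camera images.
- caddy: cup caddy: a wooden board 120 x 300 mm, 15 mm thick, screwed to the table; origin at the centre of its underside. Its x axis is the push direction of the file (away from the robot, yaw within 0.3), its y axis runs along the board. An upright aluminium end plate stands near its -y end, the bottom cup, screwed down, near its +y end
- edge (a point): middle of the end plate's top edge as it stands at rest, 85 mm above the table, fixed to the caddy with the caddy's axes. The edge is burred; it is 74 mm long along y and 6 mm thick along x
- plate_top (a point): the same point, but on the plate, so it moves with it. The plate sits in rubber mounts: it sinks about 1.25 mm for each newton of downward force (at most 12 mm)
- plate (a joint): how far the end plate is dragged along the caddy's x axis in its rubber mounts, in m: 0 at rest, about +1.7 mm for each newton when the file is pushed forward on it, negative when it is dragged backward; springs back; at most 8 mm either way
- seat (a point): centre of the foot of the bottom cup, which is screwed down on the caddy's board (its top is 15 mm above the table) and has the same shape and size as the loose cups, so its rim is 45 mm above this point; caddy's axes
- tray: the file's tray: shallow plywood tray fixed to the table, 250 x 70 mm outside, 240 x 60 mm inside, 5 mm floor, 14 mm high; origin at the centre of its underside, x along its length
- file_grip (a point): centre of the file's upright wooden grip block (70 x 24 x 46 mm, long side along x). x points to the nose, z up. The file is a flat steel blade 220 x 28 x 6 mm under the block, about 0.2 kg; its underside cuts when pushed nose first. This point is 29 mm above the blade's underside, 160 mm behind the nose. Starts in its tray, nose roughly away from the robot
- file_nose (a point): middle of the nose end of the blade, on its underside
- jar1: bystander: closed green glass jar with a black lid, 52 mm across, 42 mm high, standing among the cups; origin at the centre of its underside
- jar2: bystander: the same kind of jar, near the file tray
- jar3: bystander: the same kind of jar, beyond the +y end of the caddy
- cup1_mid (a point): loose steel cup standing upright on the table (may be absent): 45 mm high; rim band 66 mm across outside, 58 mm inside, 14 mm high; below it tapers to a foot 36 mm across; bottom 17 mm thick; 0.12 kg. Point on its axis half-way up, z up. Nested, a cup sits 17 mm higher than the one below, with 1 to 2 mm of play, its rim band clear above the lower rim
- cup2_mid (a point): loose steel cup standing upright on the table (may be absent): 45 mm high; rim band 66 mm across outside, 58 mm inside, 14 mm high; below it tapers to a foot 36 mm across; bottom 17 mm thick; 0.12 kg. Point on its axis half-way up, z up. Nested, a cup sits 17 mm higher than the one below, with 1 to 2 mm of play, its rim band clear above the lower rim
- cup3_mid (a point): loose steel cup standing upright on the table (may be absent): 45 mm high; rim band 66 mm across outside, 58 mm inside, 14 mm high; below it tapers to a foot 36 mm across; bottom 17 mm thick; 0.12 kg. Point on its axis half-way up, z up. Nested, a cup sits 17 mm higher than the one below, with 1 to 2 mm of play, its rim band clear above the lower rim
- cup4_mid (a point): loose steel cup standing upright on the table (may be absent): 45 mm high; rim band 66 mm across outside, 58 mm inside, 14 mm high; below it tapers to a foot 36 mm across; bottom 17 mm thick; 0.12 kg. Point on its axis half-way up, z up. Nested, a cup sits 17 mm higher than the one below, with 1 to 2 mm of play, its rim band clear above the lower rim
- cup5_mid (a point): loose steel cup standing upright on the table (may be absent): 45 mm high; rim band 66 mm across outside, 58 mm inside, 14 mm high; below it tapers to a foot 36 mm across; bottom 17 mm thick; 0.12 kg. Point on its axis half-way up, z up. Nested, a cup sits 17 mm higher than the one below, with 1 to 2 mm of play, its rim band clear above the lower rim
Not all that is in view belongs to the job. Leave any blue look-alike of the part that bears cup3_mid alone.

How it is judged:
By the outcome, as a careful person would: the job done as asked, in the order asked, and still so for the second after the job is handed in, with the robot touching nothing.
Of cup1, cup2, cup3, cup4, cup5 only 3 to 5 are there at a start; the rules pass over those that are not, and their reading is None.
At some moment in a run one of cup1, cup2, cup3, cup4, cup5 may be knocked a few centimetres aside while the robot is not near it.
It also fails if it takes over 210 s, if anything falls off the work surface, if the arm or the gripper's body presses on something with over 40 N, if the wrist force passes 120 N, or if a joint passes its speed limit or range.

## Working session

There is one attempt and no reset: what is moved stays moved. The work goes in short steps, Python scripts to look and compute and a tool call to move; the robot and the scene stay as the last step left them, time stands still between calls to the robot, and variables do not carry over. Pictures are saved under pics/ and viewed, at most 14 in all, crops included, and the job is handed in when it is done.

Besides the shell and the picture viewer there is one more tool, called after "Request:" as name(argument=value, ...) on one line, values as JSON. carry_out: Moves the arm, as the interface text tells. Scaled input: -1 to 1 covers 40 mm each way for a shift and 4 degrees each way for a turn. Its arguments: {"type":"object","properties":{"series":{"type":"array"},"squeeze":{"type":"number"}},"required":["series"]}

```bash
ls; mkdir -p pics; python3 - <<'E'
from cell import bot
import cv2
s=bot.read_state(); print({k:(v if not hasattr(v,'tolist') else v.tolist()) for k,v in s.items()})
for n in("scene","top"):
    f=bot.grab_frame(n); cv2.imwrite(f"pics/{n}0.png",f); print(n,bot.camera_info(n))
for n in("top","scene"):
  for t in("caddy","plate_top","seat","tray","file_grip","file_nose","jar1","cup1_mid"):
    print(n,t,[(round(d["score"],2),[int(x) for x in d["position"]],int(d["mask"].sum())) for d in bot.outline_of(n,t)][:7])
E
```

```text
pics
{'t': 0.0, 'q': [1.1993926961212464, 0.43518789666927427, 0.024954616859877758, 1.5741309055872177, -0.011572383695959445, 1.133971752604856, -0.07508779243599281], 'joint_vel': [-0.0014142761917219002, 0.0013780506686081164, 0.001619538069963998, 0.002231202881920918, -0.0006443819015600382, -0.0004882143612537855, 0.0005873506597515604], 'tau': [-0.00022542908936884487, -66.7851448059082, 0.984904021024704, -31.44484519958496, -0.06049684016034007, 0.04295100225135684, 0.0002355519427510444], 'eef_pos': [0.16578051277049394, -0.6020360600594553, 0.20285350624019635], 'ee_rot': [-3.1117701397338853, -0.42071725558754497, 0.000570608805449017], 'contact_force': [0.07141412531947222, -0.2472916280940177, 0.48140946439451127], 'torque': [0.008660268496134391, -0.06280479624365405, 0.049437901145624984], 'grasp_force': 0.0, 'opening': 0.09170547638824256}
scene {'fx': 615.080187697533, 'fy': 615.080187697533, 'cx': 324.36572022159305, 'cy': 230.04460354850275, 'cam_to_world': array([[ 0.60200267, -0.65117964,  0.46212321,  1.11024413],
       [ 0.79844834,  0.4847169 , -0.35711311,
[... 655 characters left out ...]
 (0.69, [203, 361], 4598)]
top file_grip [(0.84, [260, 474], 947)]
top file_nose [(0.8, [255, 475], 986)]
top jar1 [(0.59, [244, 241], 318), (0.59, [289, 403], 349), (0.58, [178, 251], 318), (0.26, [206, 364], 4758)]
top cup1_mid [(0.6, [201, 211], 475), (0.16, [233, 171], 480)]
scene caddy [(0.72, [320, 304], 7895), (0.47, [202, 397], 501)]
scene plate_top [(0.77, [336, 275], 526)]
scene seat [(0.96, [323, 309], 8127)]
scene tray [(0.57, [361, 158], 2668)]
scene file_grip [(0.77, [349, 152], 1489), (0.62, [334, 275], 523)]
scene file_nose [(0.98, [351, 149], 1563)]
scene jar1 [(0.88, [262, 206], 636), (0.87, [262, 448], 571), (0.86, [202, 396], 522)]
scene cup1_mid [(0.98, [213, 455], 701)]
```

View pics/top0.png

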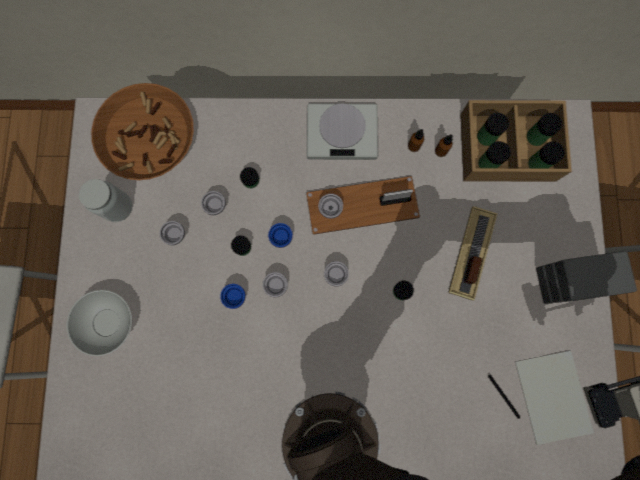

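View pics/scene0.png

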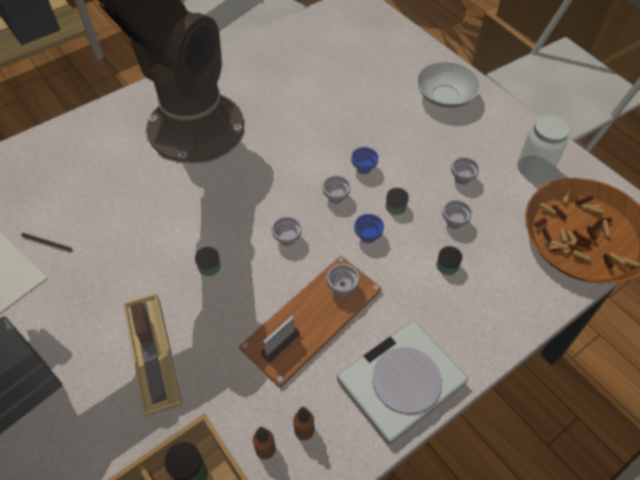

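Four steel cups, top view pixels (213,203), (172,232), (275,283) and (336,272). The two blue look-alikes are at (281,235) and (233,295), and the jars at (250,177), (241,244) and (403,290). The caddy lies around (362,205), with the plate at (397,197) and the seat cup at (330,205). The tray is at (471,252).

```bash
cat > h.py <<'E'
from cell import bot
import numpy as np, cv2
from scipy.spatial.transform import Rotation as R
from scipy.optimize import least_squares
def unproj(n,row,col,z,info=None):
    i=info or bot.camera_info(n); T=np.array(i["cam_to_world"])
    x,y=(col-i["cx"])/i["fx"],(row-i["cy"])/i["fy"]
    if n=="wrist":
        r=np.hypot(x,y); k=np.sin(r)/max(r,1e-9); d=np.array([x*k,-y*k,-np.cos(r)])
    else: d=np.array([x,-y,-1.])
    d=T[:3,:3]@d; o=T[:3,3]
    return o+d*(z-o[2])/d[2]
def proj(n,P,info=None):
    i=info or bot.camera_info(n); T=np.array(i["cam_to_world"])
    p=(np.atleast_2d(P)-T[:3,3])@T[:3,:3]; x,y,z=p[:,0],-p[:,1],-p[:,2]
    if n=="wrist":
        r=np.hypot(x,y); t=np.arctan2(r,z); x,y=x/r*t,y/r*t
    else: x,y=x/z,y/z
    return np.c_[i["cy"]+i["fy"]*y,i["cx"]+i["fx"]*x]   # row,col
def rect(n,mask,z):
    c=max(cv2.findContours(mask.astype(np.uint8),0,2)[0],key=cv2.contourArea)[:,0]
    i=bot.camera_info(n)
    P=np.array([unproj(n,r,q,z,i)[:2] for q,r in c],np.float32)
    (cx,cy),(w,h),a=cv2.minAreaRect(P*1000); a=np.radians(a)
    if w<h: w,h,a=h,w,a+np.pi/2
    return np.round([cx,cy,w,h],1),round((a+np.pi/2)%np.pi-np.pi/2,3)  # mm, yaw of long side
def go(x,y,z,yaw=None):
    """tool-frame shift in units of 40mm, turn units of 4deg to reach pose, tool down, tool-x yaw"""
    s=bot.read_state(); p=np.array(s["eef_pos"]); M=R.from_rotvec(s["ee_rot"])
    if yaw is None: G=M
    else: G=R.from_euler("z",yaw)*R.from_euler("x",np.pi)
    d=M.inv().apply(np.array([x,y,z])-p)/.04; w=(M.inv()*G).as_rotvec()*180/np.pi/4
    print("shift",np.round(d,2),"turn",np.round(w,2),"tool x yaw",np.round(np.arctan2(*M.as_matrix()[1::-1,0]),3),"tilt",np.round(M.as_matrix()[:,2],3))
def ell(mask):
    c=max(cv2.findContours(mask.astype(np.uint8),0,2)[0],key=cv2.contourArea); return cv2.minEnclosingCircle(c)
E
python3 - <<'E'
from h import *
go(.16578,-.602,.2028)
f=bot.grab_frame("top")
for t,z in(("caddy",.015),("tray",.014),("file_grip",.03),("file_nose",.011),("plate_top",.085)):
    d=bot.outline_of("top",t)
    if d: print(t,d[0]["score"],rect("top",d[0]["mask"],z))
for t,p,z in(("jar",(177,250),.042),("jar",(244,241),.042),("jar",(290,403),.042),("cup",(203,213),.045),("cup",(232,172),.045),("cup",(283,275),.045),("cup",(272,336),.045),("blue",(235,281),.045),("blue",(295,233),.045),("seat",(205,330),.06),("plate",(192,397),.085),("tray",(252,472),.014),("tray+x",(208,482),.014),("tray-x",(297,462),.014)):
    print(t,np.round(unproj("top",*p,z),3))
f=bot.grab_frame("scene")
for t,z in(("caddy",.015),("tray",.014),("file_grip",.03)):
    d=bot.outline_of("scene",t)
    if d: print(t,d[0]["score"],rect("scene",d[0]["mask"],z))
for t,p,z in(("cup",(165,464),.045),("cup",(210,457),.045),("cup",(185,336),.045),("cup",(226,287),.045),("seat",(274,343),.06),("plate",(330,279),.085)):
    print(t,np.round(unproj("scene",*p,z),3))
E
```

```text
shift [ 0.   -0.02  0.02] turn [0. 0. 0.] tool x yaw 0.269 tilt [ 0. -0. -1.]
caddy 0.56 (array([626.4, -87.2, 301.3, 126.1]), np.float64(-1.405))
tray 0.95 (array([ 495.9, -383.6,  251.3,   75.6]), np.float64(-0.299))
file_grip 0.66 (array([ 489.7, -387.9,  213.3,   37.5]), np.float64(-0.283))
file_nose 0.61 (array([ 492.4, -393.1,  219.4,   40.7]), np.float64(-0.288))
plate_top 0.45 (array([ 635.9, -172.7,   74.2,   20.1]), np.float64(-1.408))
jar [0.695 0.223 0.042]
jar [0.509 0.241 0.042]
jar [ 0.39  -0.188  0.042]
cup [0.621 0.321 0.045]
cup [0.54  0.427 0.045]
cup [0.405 0.147 0.045]
cup [ 0.436 -0.013  0.045]
blue [0.534 0.134 0.045]
blue [0.373 0.256 0.045]
seat [0.613 0.004 0.06 ]
plate [ 0.643 -0.171  0.085]
tray [ 0.496 -0.382  0.014]
tray+x [ 0.619 -0.415  0.014]
tray-x [ 0.375 -0.349  0.014]
caddy 0.59 (array([630.7, -87.4, 301.8, 124.3]), np.float64(-1.408))
tray 0.91 (array([ 500.5, -385.9,  254. ,   71.4]), np.float64(-0.3))
file_grip 0.63 (array([ 503.4, -390.2,  220.5,   31.8]), np.float64(-0.282))
cup [0.534 0.432 0.045]
cup [0.621 0.323 0.045]
cup [0.401 0.15  0.045]
cup [ 0.43  -0.008  0.045]
seat [0.608 0.008 0.06 ]
plate [ 0.645 -0.175  0.085]
```

```bash
python3 - <<'E'
from h import *
go(.444,-.376,.20,-.285)
E
```

```text
shift [ 8.21 -3.62  0.09] turn [ 0.   -0.    7.93] tool x yaw 0.269 tilt [ 0. -0. -1.]
```

Request:
carry_out(series=[[[0.82,-0.36,0,0,0,0,0],[0.82,-0.36,0,0,0,0,0],[0.82,-0.36,0,0,0,0,0],[0.82,-0.36,0,0,0,0,0],[0.82,-0.36,0,0,0,0,0],[0.82,-0.36,0,0,0,0,0],[0.82,-0.36,0,0,0,0,0],[0.82,-0.36,0,0,0,0,0],[0.82,-0.36,0,0,0,0,0],[0.82,-0.36,0,0,0,0,0]]])

```text
t: 2.23
eef_pos: [0.4452, -0.3754, 0.2038]
ee_rot: [3.113, 0.421, 0.0]
contact_force: [1.4, -0.9, -0.1]
opening: 0.0919
grasp_force: 0.0
```

Request:
carry_out(series=[[[0,0,0,0,0,1,0],[0,0,0,0,0,1,0],[0,0,0,0,0,1,0],[0,0,0,0,0,1,0],[0,0,0,0,0,1,0],[0,0,0,0,0,1,0],[0,0,0,0,0,1,0],[0,0,0,0,0,0.95,0],[0,0,0,0,0,0,0],[0,0,0,0,0,0,0]]])

```text
t: 3.07
eef_pos: [0.444, -0.3766, 0.2037]
ee_rot: [3.11, -0.445, -0.0]
contact_force: [-0.4, 0.5, 0.1]
opening: 0.0917
grasp_force: 0.0
```

```bash
python3 - <<'E'
from h import *
go(.444,-.376,.20,-.285)
i=bot.camera_info("wrist"); print(i)
f=bot.grab_frame("wrist"); cv2.imwrite("pics/w1.png",f)
for t,z in(("tray",.014),("file_grip",.02)):
    for d in bot.outline_of("wrist",t)[:2]: print(t,d["score"],d["position"],rect("wrist",d["mask"],z))
d=bot.outline_of("wrist","file_grip")
E
```

```text
shift [-0.   -0.01  0.09] turn [ 0.   -0.    0.01] tool x yaw -0.284 tilt [-0. -0. -1.]
{'fx': 371.64829954431775, 'fy': 371.64829954431775, 'cx': 323.97572342599597, 'cy': 236.90317335502667, 'cam_to_world': array([[-2.80328167e-01,  9.18914709e-01,  2.77510139e-01,
         5.18742022e-01],
       [-9.59904104e-01, -2.68212996e-01, -8.15223924e-02,
        -3.98709216e-01],
       [-4.80299663e-04, -2.89236144e-01,  9.57257657e-01,
         3.85560515e-01],
       [ 0.00000000e+00,  0.00000000e+00,  0.00000000e+00,
         1.00000000e+00]])}
tray 0.9 [145.1, 304.4] (array([ 495.8, -387. ,  250.9,   70.8]), np.float64(-0.304))
tray 0.51 [151.3, 325.9] (array([ 492.3, -389.7,  220. ,   29.4]), np.float64(-0.3))
file_grip 0.86 [151.5, 323.6] (array([ 492.4, -390.2,  214.6,   28.4]), np.float64(-0.304))
```

View pics/w1.png

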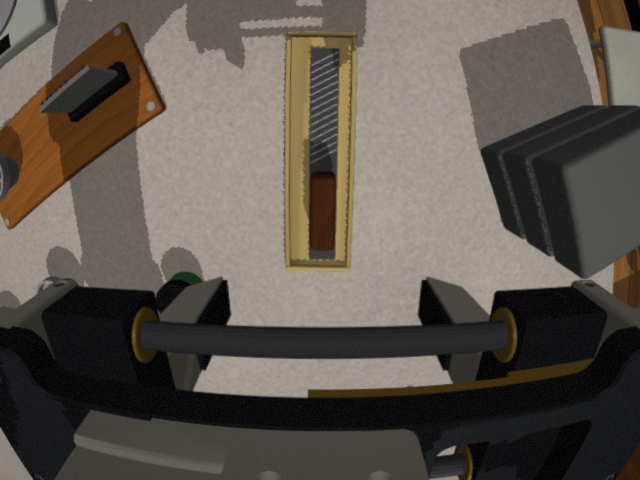

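The wrist view shows the tray with the file in it. The nose is at about (324,48), the block spans rows 172–250 at column 323, and the end plate is at the upper left near (82,90).

```bash
python3 - <<'E'
from h import *
for n,r,c,z in(("nose",48,324.5,.011),("blk f",173,323,.057),("blk b",250,322,.057),("blk b bottom",250,322,.011),("tail",259,322,.011),("plate a",108,45,.085),("plate b",67,110,.085)): print(n,np.round(unproj("wrist",r,c,z),4))
for n,r,c,z in(("seam",173,323,.011),): print(n,np.round(unproj("wrist",r,c,z),4))
d=[x for x in bot.outline_of("wrist","plate_top")]
for x in d[:2]: print(x["score"],x["position"],rect("wrist",x["mask"],.085))
x=bot.outline_of("wrist","caddy")[:1]
for x in x: print(x["score"],x["position"],rect("wrist",x["mask"],.015))
E
```

```text
nose [ 0.597  -0.4221  0.011 ]
blk f [ 0.4805 -0.3866  0.057 ]
blk b [ 0.4117 -0.3654  0.057 ]
blk b bottom [ 0.3967 -0.3607  0.011 ]
tail [ 0.3869 -0.3578  0.011 ]
plate a [ 0.6343 -0.1487  0.085 ]
plate b [ 0.6363 -0.235   0.085 ]
seam [ 0.4751 -0.3848  0.011 ]
0.97 [86.3, 78.1] (array([ 633.4, -189.6,   97.8,   31.7]), np.float64(-1.409))
0.65 [118.5, 73.8] (array([625.8, -89.6, 304.2, 122.5]), np.float64(-1.41))
```

Request:
carry_out(series=[[[0,-0.03,0.5,0,0,0.23,0],[0,0,0.5,0,0,0,0],[0,0,0.5,0,0,0,0],[0,0,0.5,0,0,0,0],[0,0,0.5,0,0,0,0],[0,0,0.5,0,0,0,0],[0,0,0.5,0,0,0,0],[0,0,0.5,0,0,0,0],[0,0,0.29,0,0,0,0],[0,0,0,0,0,0,0]]])

```text
t: 4.2
eef_pos: [0.4429, -0.3744, 0.0296]
ee_rot: [-3.104, 0.472, 0.006]
contact_force: [-0.4, -0.5, 0.5]
opening: 0.092
grasp_force: 0.0
```

Request:
carry_out(series=[[[0,0,0,0,0,0,255],[0,0,0,0,0,0,255],[0,0,0,0,0,0,255],[0,0,0,0,0,0,255],[0,0,0,0,0,0,255],[0,0,0,0,0,0,255],[0,0,0,0,0,0,255],[0,0,0,0,0,0,255],[0,0,0,0,0,0,255],[0,0,0,0,0,0,255]]], squeeze=50)

```text
t: 5.03
eef_pos: [0.4443, -0.3755, 0.0321]
ee_rot: [3.106, -0.473, 0.0]
contact_force: [-0.2, 0.4, -0.2]
opening: 0.0292
grasp_force: 0.0
```

Request:
carry_out(series=[[[0,0,0,0,0,0,255],[0,0,0,0,0,0,255],[0,0,0,0,0,0,255],[0,0,0,0,0,0,255],[0,0,0,0,0,0,255]]])

```text
t: 5.45
eef_pos: [0.4443, -0.3755, 0.032]
ee_rot: [-3.106, 0.473, 0.0]
contact_force: [0.8, 0.9, 0.1]
opening: 0.0215
grasp_force: 50.0
```

Request:
carry_out(series=[[[0,0,-0.1,0,0,0,255],[0,0,-0.3,0,0,0,255],[0,0,-0.5,0,0,0,255],[0,0,-0.5,0,0,0,255],[0,0,-0.5,0,0,0,255],[0,0,-0.5,0,0,0,255],[0,0,-0.5,0,0,0,255],[0,0,-0.5,0,0,0,255],[0,0,-0.3,0,0,0,255],[0,0,0,0,0,0,255]]])

```text
t: 6.28
eef_pos: [0.4456, -0.3766, 0.1839]
ee_rot: [3.103, -0.473, 0.008]
contact_force: [0.2, -0.5, -2.4]
opening: 0.0217
grasp_force: 50.0
```

```bash
python3 - <<'E'
from h import *
s=bot.read_state();print(s["eef_pos"],s["contact_force"],s["torque"],s["opening"],s["grasp_force"])
f=bot.grab_frame("wrist"); cv2.imwrite("pics/w2.png",f)
i=bot.camera_info("wrist"); 
for d in bot.outline_of("wrist","tray")[:1]: print(rect("wrist",d["mask"],.014))
for d in bot.outline_of("wrist","caddy")[:1]: print(rect("wrist",d["mask"],.015))
E
```

```text
[ 0.44561189 -0.37660517  0.18387447] [ 0.24693095 -0.53534424 -2.44296655] [0.03036823 0.01889489 0.00961349] 0.02174738708001499 49.994544982910156
(array([ 502.8, -360. ,  246.7,   17.1]), np.float64(-0.302))
(array([621.5, -92.2, 299.9, 121.4]), np.float64(-1.411))
```

View pics/w2.png

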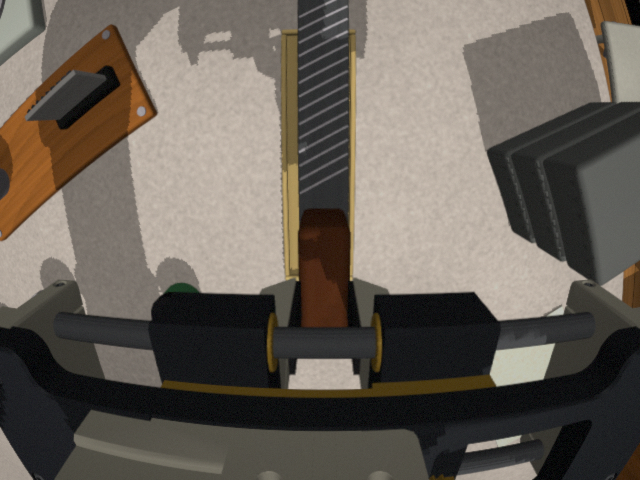

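The file is held straight and level, clear of the tray. The end plate shows at about (66,95).

```bash
python3 - <<'E'
from h import *
a=cv2.imread("pics/top0.png")[170:230,370:430]; b=cv2.imread("pics/scene0.png")[305:365,250:310]; c=cv2.imread("pics/w1.png")[40:140,20:170]; 
k=lambda x,s:cv2.resize(x,None,fx=s,fy=s,interpolation=cv2.INTER_CUBIC)
im=np.zeros((600,800,3),np.uint8); A=k(a,5);B=k(b,5); C=k(c,3)
im[:300,:300]=A; im[:300,310:610]=B; im[300:600,:450]=C
cv2.imwrite("pics/crop1.png",im)
E
```

```text
(no output)
```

View pics/crop1.png

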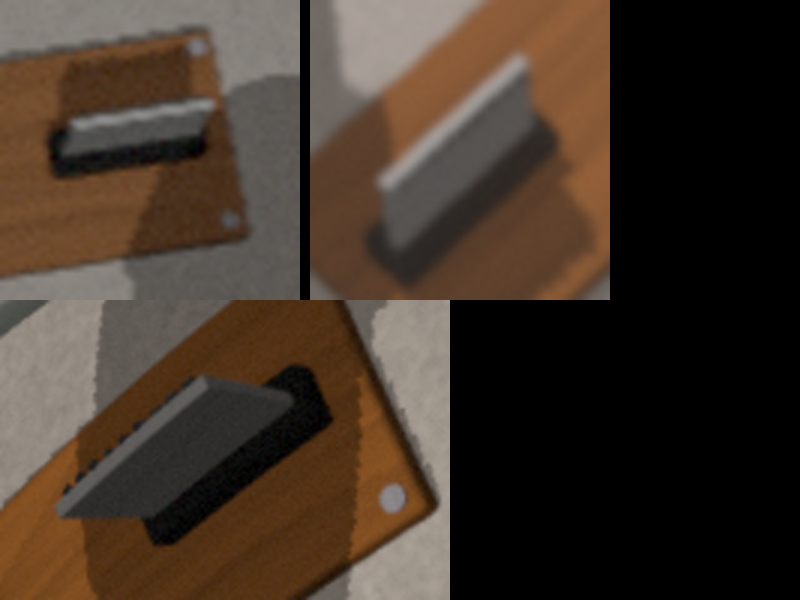

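The top edge's end points in the crop are top (72,124)–(213,104), scene (76,184)–(210,62), and wrist (66,208)–(207,83), each relative to its own panel.

```bash
python3 - <<'E'
from h import *
w1={'fx':371.648,'fy':371.648,'cx':323.976,'cy':236.903,'cam_to_world':np.array([[-.280328,.918915,.27751,.518742],[-.959904,-.268213,-.0815224,-.398709],[-.0004803,-.289236,.957258,.3855605],[0,0,0,1]])}
for n,a,b,i in(("top",(194.8,384.4),(190.8,412.6),None),("scene",(341.8,265.2),(317.4,292),None),("wrist",(109.3,42),(67.7,89),w1)):
    p,q=unproj(n,*a,.085,i),unproj(n,*b,.085,i); v=q-p
    print(n,np.round((p+q)/2,4),np.round(np.linalg.norm(v),4),np.round(np.arctan2(v[1],v[0]),3))
# seat with same offset: seat is on caddy's y axis? 
c,s=np.cos(.165),np.sin(.165)
for n,P in(("edge_top",(.64,-.172)),("seat",(.611,.006))):
    d=np.array(P)-[.6275,-.0878]; print(n,np.round([c*d[0]+s*d[1],-s*d[0]+c*d[1]],4))
E
```

```text
top [ 0.6408 -0.1753  0.085 ] 0.0749 -1.42
scene [ 0.6438 -0.175   0.085 ] 0.0703 1.737
wrist [ 0.6406 -0.1783  0.085 ] 0.0694 -1.402
edge_top [-0.0015 -0.0851]
seat [-0.0009  0.0952]
```

Request:
carry_out(series=[[[0,0,0,0,0,-0.8,255],[0,0,0,0,0,-0.8,255],[0,0,0,0,0,-0.8,255],[0,0,0,0,0,-0.8,255],[0,0,0,0,0,-0.8,255],[0,0,0,0,0,-0.8,255],[0,0,0,0,0,-0.8,255],[0,0,0,0,0,-0.7,255],[0,0,0,0,0,-0.36,255],[0,0,0,0,0,0,255]]])

```text
t: 7.27
eef_pos: [0.4437, -0.3752, 0.179]
ee_rot: [-3.13, -0.256, 0.002]
contact_force: [-0.4, 0.6, -1.7]
opening: 0.0215
grasp_force: 50.0
```

Request:
carry_out(series=[[[0.2,-0.4,0,0,0,0,255],[0.23,-0.5,0.1,0,0,0,255],[0.23,-0.5,0.15,0,0,0,255],[0.23,-0.5,0.15,0,0,0,255],[0.23,-0.5,0.15,0,0,0,255],[0.23,-0.5,0.15,0,0,0,255],[0.23,-0.5,0.15,0,0,0,255],[0.23,-0.4,0.15,0,0,0,255],[0.23,-0.32,0.17,0,0,0,255],[0,0,0,0,0,0,255]]])

```text
t: 8.1
eef_pos: [0.4988, -0.1953, 0.1317]
ee_rot: [-3.128, -0.26, 0.002]
contact_force: [0.2, 1.2, -1.0]
opening: 0.0221
grasp_force: 50.0
```

Request:
carry_out(series=[[[0,0,0,0,0,0,255],[0,0,0,0,0,0,255],[0,0,0,0,0,0,255],[0,0,0,0,0,0,255]]])

```text
t: 8.43
eef_pos: [0.4979, -0.2008, 0.1334]
ee_rot: [3.131, 0.252, 0.0]
contact_force: [-0.1, 1.1, -1.3]
opening: 0.0219
grasp_force: 50.0
```

```bash
python3 - <<'E'
from h import *
s=bot.read_state();print(s["eef_pos"],s["contact_force"],s["torque"],s["opening"],s["grasp_force"])
go(.4984,-.1995,.137,.163)
f=bot.grab_frame("wrist"); cv2.imwrite("pics/w3.png",f); 
g=bot.grab_frame("scene"); cv2.imwrite("pics/s3.png",g)
im=np.vstack([f[0:330,100:540], cv2.resize(g[220:400,180:360],(440,440))[:270]]); cv2.imwrite("pics/c3.png",im)
E
```

```text
[ 0.49786274 -0.20079934  0.13339492] [-0.14020842  1.05139359 -1.28537829] [-0.02180246  0.10570206 -0.06127177] 0.021852469766117794 49.99485969543457
shift [ 0.02 -0.03 -0.09] turn [ 0.01 -0.   -0.03] tool x yaw 0.161 tilt [ 0.    -0.001 -1.   ]
```

View pics/c3.png

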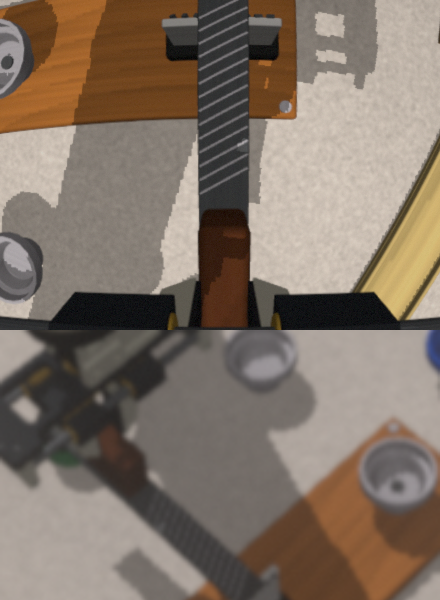

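The blade (columns 198–248) is centred over the plate (163–281) and square to it.

Request:
carry_out(series=[[[0.02,-0.03,0.1,0,0,-0.03,255],[0,0,0.1,0,0,0,255],[0,0,0.1,0,0,0,255],[0,0,0.1,0,0,0,255],[0,0,0.05,0,0,0,255],[0,0,0.05,0,0,0,255],[0,0,0.02,0,0,0,255],[0,0,0,0,0,0,255],[0,0,0,0,0,0,255],[0,0,0,0,0,0,255]]])

```text
t: 9.37
eef_pos: [0.4989, -0.1984, 0.1126]
ee_rot: [3.131, 0.258, 0.001]
contact_force: [-0.9, 0.3, -1.2]
opening: 0.0218
grasp_force: 50.0
```

```bash
python3 - <<'E'
from h import *
s=bot.read_state();print(s["eef_pos"],s["contact_force"],s["torque"])
f=bot.grab_frame("scene");s=bot.read_state();print(s["eef_pos"],s["contact_force"],s["torque"])
f=bot.grab_frame("wrist"); cv2.imwrite("pics/w4.png",f);s=bot.read_state();print(s["eef_pos"],s["contact_force"],s["torque"])
cv2.imwrite("pics/c4.png",cv2.resize(f[0:120,230:430],None,fx=4,fy=4,interpolation=cv2.INTER_CUBIC))
E
```

```text
[ 0.49888449 -0.19838316  0.11261234] [-0.86770321  0.31748266 -1.18518246] [-0.04065259  0.05337061  0.02535615]
[ 0.49889258 -0.19840939  0.11261337] [-0.8492788  -0.22313754 -2.68012807] [-0.04307509  0.02636108  0.00122568]
[ 0.49884706 -0.19836385  0.11257169] [ 0.65853126 -0.24783554 -1.98305873] [-0.00240634  0.09325744 -0.01179019]
```

View pics/c4.png

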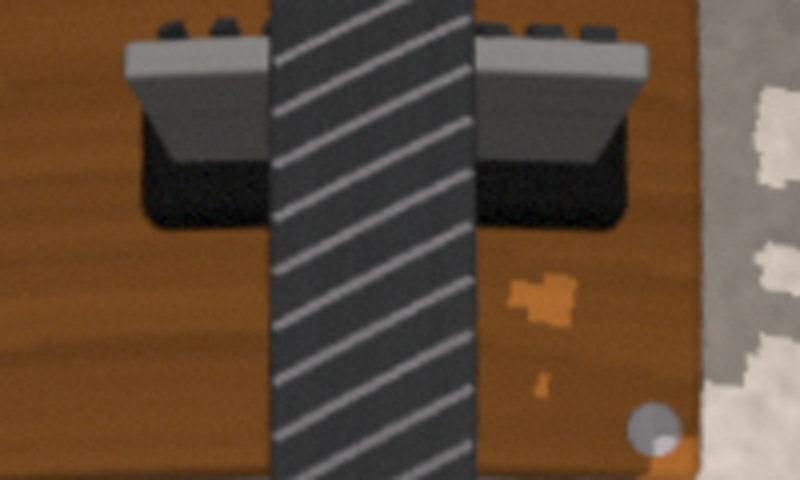

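The blade hovers just above the plate. The top edge band is at crop rows 42–75, columns 125–648.

```bash
python3 - <<'E'
from h import *
p,q=unproj("wrist",14.6,230+125/4,.085),unproj("wrist",14.9,230+648/4,.085)
print(p,q,np.linalg.norm(p-q)); m=(p+q)/2
u=np.array([np.cos(.163),np.sin(.163)]); print(m,"ahead",(m[:2]-[.4989,-.1984])@u, "side",(m[:2]-[.4989,-.1984])@[-u[1],u[0]], "yaw",np.arctan2(*(q-p)[1::-1]))
E
```

```text
[ 0.63618082 -0.13985497  0.085     ] [ 0.64824659 -0.21237206  0.085     ] 0.07351401412826192
[ 0.6422137  -0.17611351  0.085     ] ahead 0.14503069747986352 side -0.0012657532663175111 yaw -1.4059213996058293
```

Request:
carry_out(series=[[[0,0,0.05,0,0,0,255],[0,0,0.05,0,0,0,255],[0,0,0,0,0,0,255],[0,0,0,0,0,0,255],[0,0,0,0,0,0,255],[0,0,0,0,0,0,255]]])

```text
t: 9.97
eef_pos: [0.4988, -0.1984, 0.1085]
ee_rot: [3.131, 0.258, 0.0]
contact_force: [0.5, -1.2, -1.3]
opening: 0.0221
grasp_force: 50.0
```

Request:
carry_out(series=[[[0,0,0,0,0,0,255]]])

```text
t: 10.05
eef_pos: [0.4988, -0.1984, 0.1085]
ee_rot: [3.131, 0.258, 0.0]
contact_force: [-0.2, 0.4, -0.8]
opening: 0.0217
grasp_force: 50.0
```

Request:
carry_out(series=[[[0,0,0,0,0,0,255]]])

```text
t: 10.13
eef_pos: [0.4988, -0.1984, 0.1085]
ee_rot: [3.131, 0.258, 0.0]
contact_force: [-1.1, -0.3, -0.8]
opening: 0.0221
grasp_force: 50.0
```

```bash
python3 - <<'E'
from h import *
s=bot.read_state();print(s["eef_pos"],s["contact_force"],s["torque"])
f=bot.grab_frame("scene");s=bot.read_state();print(s["eef_pos"],s["contact_force"],s["torque"])
E
```

```text
[ 0.49877049 -0.1983808   0.10847641] [-1.12799864 -0.25474591 -0.76040544] [ 0.01485711  0.00984231 -0.05023365]
[ 0.4987807  -0.19839215  0.10847157] [-0.90526663  0.38851984 -0.92514828] [-0.02610479  0.0073059  -0.01572078]
```

Request:
carry_out(series=[[[0,0,0.04,0,0,0,255],[0,0,0.03,0,0,0,255],[0,0,0,0,0,0,255],[0,0,0,0,0,0,255],[0,0,0,0,0,0,255]]])

```text
t: 10.6
eef_pos: [0.4987, -0.1983, 0.1056]
ee_rot: [-3.131, -0.258, 0.0]
contact_force: [-0.1, -0.3, -0.4]
opening: 0.0218
grasp_force: 50.0
```

```bash
python3 - <<'E'
from h import *
s=bot.read_state();print(s["eef_pos"],s["contact_force"],s["torque"])
f=bot.grab_frame("scene");s=bot.read_state();print(s["eef_pos"],s["contact_force"],s["torque"])
f=bot.grab_frame("scene");s=bot.read_state();print(s["eef_pos"],s["contact_force"],s["torque"])
E
```

```text
[ 0.49871357 -0.19834961  0.10558617] [-0.07003985 -0.26234491 -0.44058268] [-0.00869196  0.0862021   0.00939325]
[ 0.49878645 -0.19837994  0.10567652] [-1.78772503  0.86884823 -0.42428003] [ 0.05907519  0.05515903 -0.00360324]
[ 0.49874326 -0.19841209  0.10566104] [ 0.04041493 -0.12327062  0.1530095 ] [ 0.01252784  0.01736098 -0.03489004]
```

```bash
cat > avg.py <<'E'
from h import *
import sys
L=[]
for k in range(int(sys.argv[1])):
    f=bot.grab_frame("wrist"); s=bot.read_state(); L.append(np.r_[s["contact_force"],s["torque"],s["eef_pos"]])
print(np.round(np.mean(L,0),4)); cv2.imwrite("pics/last_w.png",f)
E
python3 avg.py 6
```

```text
[-0.4606 -0.0776 -0.7232 -0.0251  0.0682 -0.0082  0.4988 -0.1984  0.1057]
```

Request:
carry_out(series=[[[0,0,0.04,0,0,0,255],[0,0,0.03,0,0,0,255],[0,0,0,0,0,0,255],[0,0,0,0,0,0,255],[0,0,0,0,0,0,255]]])

```text
t: 11.42
eef_pos: [0.4987, -0.1984, 0.1028]
ee_rot: [3.131, 0.258, -0.0]
contact_force: [-0.7, 0.8, -1.6]
opening: 0.0213
grasp_force: 50.0
```

```bash
python3 avg.py 6
```

```text
[-0.5868  0.0386 -0.0497 -0.034   0.0559 -0.0231  0.4987 -0.1984  0.1028]
```

```bash
python3 - <<'E'
from h import *
f=bot.grab_frame("scene"); w=cv2.imread("pics/last_w.png"); w4=cv2.imread("pics/w4.png")
im=np.zeros((600,800,3),np.uint8)
im[:300,:400]=cv2.resize(f[280:370,180:300],(400,300),interpolation=cv2.INTER_CUBIC)
im[300:,:400]=cv2.resize(w[0:120,250:410],(400,300),interpolation=cv2.INTER_CUBIC)
im[300:,400:]=cv2.resize(w4[0:120,250:410],(400,300),interpolation=cv2.INTER_CUBIC)
g=cv2.imread("pics/s3.png"); im[:300,400:]=cv2.resize(g[280:370,180:300],(400,300),interpolation=cv2.INTER_CUBIC)
cv2.imwrite("pics/c5.png",im)
E
```

```text
(no output)
```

View pics/c5.png

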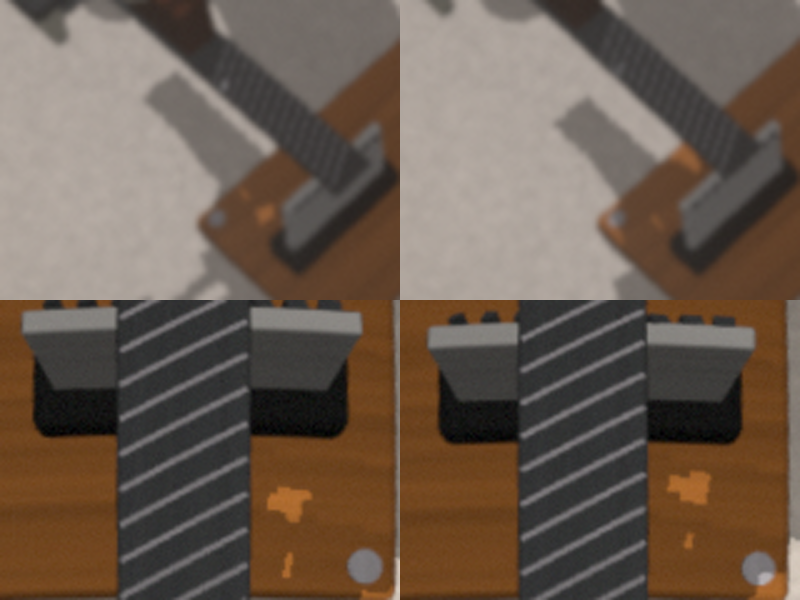

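```bash
cat > pitch.py <<'E'
from h import *
from scipy.optimize import brentq
def zw(i,a,b,w): return brentq(lambda z:np.linalg.norm(unproj("wrist",*a,z,i)-unproj("wrist",*b,z,i))-w,.0,.2)
def blade(n=None):
    i=bot.camera_info("wrist"); s=bot.read_state(); f=bot.grab_frame("wrist"); m=bot.outline_of("wrist","file_nose")[0]["mask"]
    Z=[];X=[]
    for r in range(8,190,4):
        c=np.flatnonzero(m[r])
        if len(c)<30: continue
        a,b=c[0]-.5,c[-1]+.5
        try: z=zw(i,(r,a),(r,b),.028)
        except Exception: continue
        p=unproj("wrist",r,(a+b)/2,z,i); X.append(np.linalg.norm(p[:2]-s["eef_pos"][:2])); Z.append(z)
    X,Z=np.array(X),np.array(Z); k=np.polyfit(X,Z,1)
    for _ in range(3):
        g=abs(np.polyval(k,X)-Z)<.004; k=np.polyfit(X[g],Z[g],1)
    print("slope",k[0],"z(0)-tcp",k[1]-s["eef_pos"][2],"z at .145",np.polyval(k,.145)-.006,"n",g.sum(),"X",X.min(),X.max()); return i
if __name__=="__main__":
    i=blade()
    p,q=(308/2.5-123.2+4.5,0),(0,0)
    print("plate z",zw(i,((323-300)/2.5,250+23/2.5),((323-300)/2.5,250+362/2.5),.074))
E
python3 pitch.py
```

```text
slope 0.07329203732975689 z(0)-tcp -0.021705085062073984 z at .145 0.08577299512397521 n 35 X 0.04496737514048142 0.14169683089368368
plate z 0.08189322536496602
```

The file has pitched nose-up about 4° in the pads, so I'll lift, tilt the tool to level it, and grip harder.

Request:
carry_out(series=[[[0,0,-0.1,0,0,0,255],[0,0,-0.2,0,0,0,255],[0,0,-0.3,0,0,0,255],[0,0,0,0,-0.5,0,255],[0,0,0,0,-0.55,0,255],[0,0,0,0,0,0,255],[0,0,0,0,0,0,255],[0,0,0,0,0,0,255],[0,0,0,0,0,0,255]]], squeeze=60)

```text
t: 12.62
eef_pos: [0.4983, -0.1985, 0.1269]
ee_rot: [3.123, 0.257, -0.114]
contact_force: [-0.1, -0.2, -2.6]
opening: 0.0215
grasp_force: 60.0
```

```bash
python3 - <<'E'
from pitch import *
go(0,0,0)
blade()
E
python3 avg.py 4
```

```text
shift [-11.22  -6.93   4.  ] turn [0. 0. 0.] tool x yaw 0.164 tilt [-0.072 -0.012 -0.997]
slope -0.10835049625612668 z(0)-tcp -0.020436605205964645 z at .145 0.08471584947504932 n 43 X 0.04239575150292953 0.14452715427196067
[-0.1622  0.2125 -1.8929  0.0312 -0.0633  0.0075  0.4985 -0.1985  0.1269]
```

Request:
carry_out(series=[[[0,0,0,0,0.5,0,255],[0,0,0,0,0.5,0,255],[0,0,0,0,0,0,255],[0,0,0,0,0,0,255],[0,0,0,0,0,0,255],[0,0,0,0,0,0,255]]])

```text
t: 13.42
eef_pos: [0.4992, -0.1982, 0.1269]
ee_rot: [3.131, 0.259, -0.006]
contact_force: [-0.5, 0.4, -1.8]
opening: 0.0215
grasp_force: 60.0
```

```bash
python3 - <<'E'
from pitch import *
go(.4989,-.1984,.120,.163)
blade();blade()
cv2.imwrite("pics/c6.png",bot.grab_frame("wrist"))
f=bot.grab_frame("scene"); cv2.imwrite("pics/s6.png",cv2.resize(f[260:380,170:330],(640,480),interpolation=cv2.INTER_CUBIC))
E
```

```text
shift [-0.01  0.    0.17] turn [-0.    0.06  0.03] tool x yaw 0.165 tilt [-0.004 -0.001 -1.   ]
slope -0.013310490362949408 z(0)-tcp -0.01925120136282013 z at .145 0.09967582091332094 n 31 X 0.044874973437099126 0.14403678844593978
slope -0.047732280468367944 z(0)-tcp -0.018993227962018785 z at .145 0.094819791810233 n 38 X 0.04489933512683977 0.14532660680465853
```

View pics/s6.png

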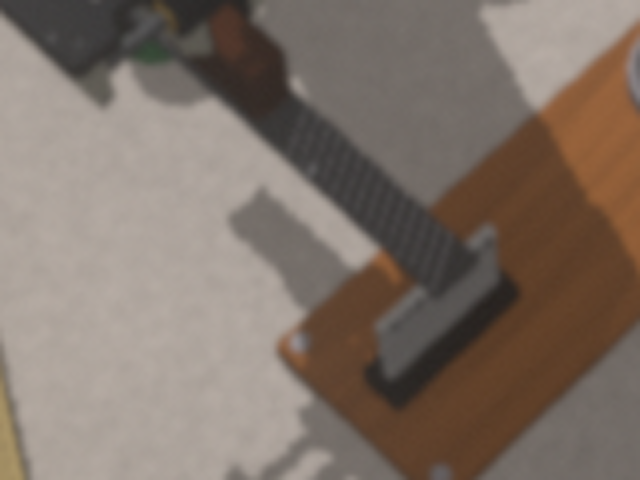

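The file sits level again when free, so the pads are only elastic. First stroke now.

Request:
carry_out(series=[[[0,0,0.1,0,0.06,0,255],[0,0,0.15,0,0,0,255],[0,0,0.15,0,0,0,255],[0,0,0.1,0,0,0,255],[0,0,0.06,0,0,0,255],[0,0,0.03,0,0,0,255],[0,0,0,0,0,0,255],[0,0,0,0,0,0,255]]])

```text
t: 14.38
eef_pos: [0.4988, -0.1984, 0.1033]
ee_rot: [3.131, 0.258, 0.001]
contact_force: [-1.2, 0.7, -0.9]
opening: 0.0212
grasp_force: 60.0
```

Request:
carry_out(series=[[[0.1,0,0,0,0,0,255],[0.15,0,-0.004,0,0,0,255],[0.2,0,-0.004,0,0,0,255],[0.2,0,-0.004,0,0,0,255]]])

```text
t: 14.72
eef_pos: [0.5256, -0.1939, 0.104]
ee_rot: [3.131, 0.259, 0.002]
contact_force: [-1.3, -0.3, 0.2]
opening: 0.0212
grasp_force: 60.0
```

Request:
carry_out(series=[[[0.2,0,-0.004,0,0,0,255],[0.2,0,-0.004,0,0,0,255],[0.2,0,-0.004,0,0,0,255]]])

```text
t: 14.97
eef_pos: [0.5491, -0.1899, 0.1042]
ee_rot: [-3.131, -0.259, -0.001]
contact_force: [-0.8, -0.8, -0.1]
opening: 0.0209
grasp_force: 60.0
```

Request:
carry_out(series=[[[0.2,0,-0.004,0,0,0,255],[0.2,0,-0.004,0,0,0,255],[0.2,0,-0.004,0,0,0,255]]])

```text
t: 15.22
eef_pos: [0.5725, -0.1861, 0.1047]
ee_rot: [3.131, 0.258, 0.001]
contact_force: [-1.4, -0.2, 1.3]
opening: 0.0212
grasp_force: 60.0
```

Request:
carry_out(series=[[[0.2,0,-0.004,0,0,0,255],[0.2,0,-0.004,0,0,0,255],[0.2,0,-0.004,0,0,0,255]]])

```text
t: 15.47
eef_pos: [0.5961, -0.1823, 0.1053]
ee_rot: [3.131, 0.258, 0.001]
contact_force: [-2.2, 0.4, 1.6]
opening: 0.0213
grasp_force: 60.0
```

Request:
carry_out(series=[[[0.15,0,0,0,0,0,255],[0.08,0,0,0,0,0,255]]])

```text
t: 15.63
eef_pos: [0.6055, -0.1805, 0.1053]
ee_rot: [-3.131, -0.259, -0.002]
contact_force: [-2.6, -0.0, 3.2]
opening: 0.0215
grasp_force: 60.0
```

Request:
carry_out(series=[[[0.03,0,-0.2,0,0,0,255],[0,0,-0.3,0,0,0,255],[0,0,-0.3,0,0,0,255],[0,0,0,0,0,0,255],[0,0,0,0,0,0,255]]])

```text
t: 16.05
eef_pos: [0.6063, -0.1808, 0.1387]
ee_rot: [3.13, 0.258, 0.005]
contact_force: [-0.5, 0.3, -2.2]
opening: 0.0212
grasp_force: 60.0
```

```bash
python3 - <<'E'
from pitch import *
go(.4989,-.1984,.133,.163)
blade();blade()
f=bot.grab_frame("wrist"); g=bot.grab_frame("scene")
cv2.imwrite("pics/c7.png",np.vstack([f[0:330,100:540], cv2.resize(g[240:380,180:360],(440,342))[:270]]))
E
```

```text
shift [-2.72 -0.01  0.13] turn [ 0.01 -0.04  0.02] tool x yaw 0.164 tilt [ 0.003 -0.    -1.   ]
slope -0.05184121946837083 z(0)-tcp -0.01938891765439507 z at .145 0.10580024221495851 n 38 X 0.043705960378775444 0.1481919586275028
slope -0.0290367974790622 z(0)-tcp -0.017519605187730533 z at .145 0.10951421283867759 n 38 X 0.0450051368286693 0.14543425543802144
```

Request:
carry_out(series=[[[-0.2,0,0,0,0,0,255],[-0.3,0,0,0,0.04,0,255],[-0.4,0,0,0,0,0,255],[-0.4,0,0,0,0,0,255],[-0.4,0,0,0,0,0,255],[-0.4,0,0,0,0,0,255],[-0.3,0,0,0,0,0,255],[-0.2,0,0,0,0,0,255],[-0.1,0,0,0,0,0,255],[0,0,0,0,0,0,255]]])

```text
t: 17.18
eef_pos: [0.4985, -0.1986, 0.137]
ee_rot: [-3.131, -0.257, -0.005]
contact_force: [-0.9, -0.6, -1.2]
opening: 0.0212
grasp_force: 60.0
```

Request:
carry_out(series=[[[0,0,0.2,0,0,0,255],[0,0,0.2,0,0,0,255],[0,0,0.2,0,0,0,255],[0,0,0.14,0,0,0,255],[0,0,0.1,0,0,0,255],[0,0,0.05,0,0,0,255],[0,0,0,0,0,0,255],[0,0,0,0,0,0,255],[0,0,0,0,0,0,255]]])

```text
t: 17.93
eef_pos: [0.4995, -0.1983, 0.1016]
ee_rot: [-3.131, -0.258, -0.006]
contact_force: [-0.2, 0.0, -0.9]
opening: 0.0211
grasp_force: 60.0
```

Request:
carry_out(series=[[[0.1,0,0,0,0,0,255],[0.15,0,-0.006,0,0,0,255],[0.2,0,-0.006,0,0,0,255],[0.2,0,-0.006,0,0,0,255]]])

```text
t: 18.27
eef_pos: [0.5261, -0.1939, 0.1024]
ee_rot: [-3.131, -0.258, -0.007]
contact_force: [-0.9, -0.8, 0.7]
opening: 0.0212
grasp_force: 60.0
```

Request:
carry_out(series=[[[0.2,0,-0.006,0,0,0,255],[0.2,0,-0.006,0,0,0,255],[0.2,0,-0.006,0,0,0,255]]])

```text
t: 18.52
eef_pos: [0.5496, -0.1898, 0.1029]
ee_rot: [-3.131, -0.259, -0.006]
contact_force: [-2.7, 0.9, -0.0]
opening: 0.0212
grasp_force: 60.0
```

Request:
carry_out(series=[[[0.2,0,-0.006,0,0,0,255],[0.2,0,-0.006,0,0,0,255],[0.2,0,-0.006,0,0,0,255]]])

```text
t: 18.77
eef_pos: [0.573, -0.1861, 0.1037]
ee_rot: [-3.131, -0.258, -0.005]
contact_force: [-1.9, -0.3, 2.4]
opening: 0.0211
grasp_force: 60.0
```

Request:
carry_out(series=[[[0.2,0,-0.006,0,0,0,255],[0.2,0,-0.006,0,0,0,255]]])

```text
t: 18.93
eef_pos: [0.5887, -0.1835, 0.1043]
ee_rot: [-3.131, -0.258, -0.005]
contact_force: [-1.8, -0.0, 3.4]
opening: 0.0215
grasp_force: 60.0
```

Request:
carry_out(series=[[[0.16,0,0,0,0,0,255],[0.1,0,0,0,0,0,255]]])

```text
t: 19.1
eef_pos: [0.5992, -0.1816, 0.1044]
ee_rot: [-3.131, -0.259, -0.006]
contact_force: [-2.1, -0.2, 4.2]
opening: 0.0211
grasp_force: 60.0
```

Request:
carry_out(series=[[[0.03,0,-0.2,0,0,0,255],[0,0,-0.3,0,0,0,255],[0,0,-0.3,0,0,0,255],[0,0,0,0,0,0,255],[0,0,0,0,0,0,255]]])

```text
t: 19.52
eef_pos: [0.6, -0.1819, 0.1378]
ee_rot: [3.13, 0.258, 0.009]
contact_force: [-0.8, -1.0, -2.7]
opening: 0.0213
grasp_force: 60.0
```

```bash
python3 - <<'E'
from pitch import *
go(.4989,-.1984,.133,.163)
blade();blade()
E
```

```text
shift [-2.56 -0.01  0.1 ] turn [ 0.02 -0.08  0.02] tool x yaw 0.165 tilt [ 0.006 -0.    -1.   ]
slope -0.04031396701790948 z(0)-tcp -0.019495577698253344 z at .145 0.10642663851418953 n 43 X 0.04444678073346373 0.14686557044154475
slope -0.026566469476093507 z(0)-tcp -0.021169058087925394 z at .145 0.10528992497307306 n 40 X 0.04440061803327956 0.14681982811804542
```

View pics/c7.png

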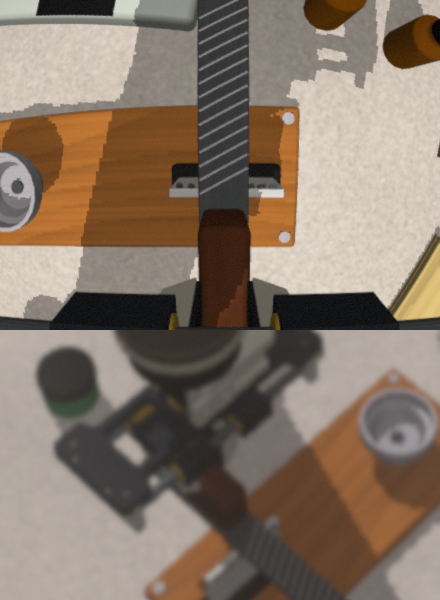

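The picture shows the file centred and straight on the plate after stroke 1, with the plate just ahead of the block and nothing else touched. Third stroke next.

Request:
carry_out(series=[[[-0.2,0,0,0,0,0,255],[-0.3,0,0,0,0.04,0,255],[-0.35,0,0,0,0,0,255],[-0.35,0,0,0,0,0,255],[-0.4,0,0,0,0,0,255],[-0.35,0,0,0,0,0,255],[-0.3,0,0,0,0,0,255],[-0.2,0,0,0,0,0,255],[-0.1,0,0,0,0,0,255],[0,0,0,0,0,0,255]]])

```text
t: 20.55
eef_pos: [0.498, -0.1986, 0.1358]
ee_rot: [-3.131, -0.257, -0.009]
contact_force: [-0.5, 1.2, -1.7]
opening: 0.0215
grasp_force: 60.0
```

Request:
carry_out(series=[[[0,0,0.2,0,0,0,255],[0,0,0.2,0,0,0,255],[0,0,0.2,0,0,0,255],[0,0,0.12,0,0,0,255],[0,0,0.1,0,0,0,255],[0,0,0.05,0,0,0,255],[0,0,0,0,0,0,255],[0,0,0,0,0,0,255],[0,0,0,0,0,0,255]]])

```text
t: 21.3
eef_pos: [0.4992, -0.1984, 0.1012]
ee_rot: [-3.131, -0.258, -0.011]
contact_force: [-0.8, -0.8, -0.3]
opening: 0.0215
grasp_force: 60.0
```

Request:
carry_out(series=[[[0.1,0,0,0,0,0,255],[0.15,0,-0.006,0,0,0,255],[0.2,0,-0.006,0,0,0,255],[0.2,0,-0.006,0,0,0,255]]])

```text
t: 21.63
eef_pos: [0.5258, -0.194, 0.1021]
ee_rot: [-3.131, -0.258, -0.011]
contact_force: [-0.3, 0.3, 1.0]
opening: 0.0214
grasp_force: 60.0
```

Request:
carry_out(series=[[[0.2,0,-0.006,0,0,0,255],[0.2,0,-0.006,0,0,0,255],[0.2,0,-0.006,0,0,0,255]]])

```text
t: 21.88
eef_pos: [0.5493, -0.1899, 0.1027]
ee_rot: [-3.13, -0.259, -0.01]
contact_force: [-1.9, -0.6, 0.6]
opening: 0.0214
grasp_force: 60.0
```

Request:
carry_out(series=[[[0.2,0,-0.006,0,0,0,255],[0.2,0,-0.006,0,0,0,255],[0.2,0,-0.006,0,0,0,255]]])

```text
t: 22.13
eef_pos: [0.5727, -0.186, 0.1035]
ee_rot: [-3.13, -0.258, -0.01]
contact_force: [-1.3, -0.4, 1.6]
opening: 0.0208
grasp_force: 60.0
```

Request:
carry_out(series=[[[0.2,0,-0.006,0,0,0,255],[0.2,0,-0.006,0,0,0,255]]])

```text
t: 22.3
eef_pos: [0.5884, -0.1835, 0.1042]
ee_rot: [-3.131, -0.258, -0.01]
contact_force: [-2.4, -1.1, 1.5]
opening: 0.0213
grasp_force: 60.0
```

Request:
carry_out(series=[[[0.18,0,0,0,0,0,255],[0.12,0,0,0,0,0,255]]])

```text
t: 22.47
eef_pos: [0.6006, -0.1814, 0.1043]
ee_rot: [-3.13, -0.259, -0.01]
contact_force: [-2.5, -0.0, 3.9]
opening: 0.0215
grasp_force: 60.0
```

Request:
carry_out(series=[[[0.03,0,-0.2,0,0,0,255],[0,0,-0.3,0,0,0,255],[0,0,-0.4,0,0,0,255],[0,0,-0.4,0,0,0,255],[0,0,-0.3,0,0,0,255],[0,0,0,0,0,0,255],[0,0,0,0,0,0,255]]])

```text
t: 23.05
eef_pos: [0.6007, -0.1816, 0.1691]
ee_rot: [3.131, 0.258, 0.013]
contact_force: [-0.3, 0.3, -2.9]
opening: 0.0215
grasp_force: 60.0
```

```bash
python3 - <<'E'
from pitch import *
go(.4443,-.3755,.15,-.302)
blade()
E
```

```text
shift [-4.65  4.14  0.44] turn [-0.02 -0.11  6.68] tool x yaw 0.165 tilt [ 0.008  0.001 -1.   ]
slope -0.04225231196231396 z(0)-tcp -0.017185562252999886 z at .145 0.1397880575885275 n 39 X 0.045112958939868504 0.14690090837344047
```

Request:
carry_out(series=[[[-0.3,0.25,0,0,0.1,0,255],[-0.5,0.45,0,0,0,0,255],[-0.6,0.5,0,0,0,0,255],[-0.6,0.54,0,0,0,0,255],[-0.6,0.5,0,0,0,0,255],[-0.6,0.5,0,0,0,0,255],[-0.5,0.5,0,0,0,0,255],[-0.4,0.4,0,0,0,0,255],[-0.3,0.3,0,0,0,0,255],[-0.2,0.2,0,0,0,0,255]]])

```text
t: 23.98
eef_pos: [0.4436, -0.3768, 0.1648]
ee_rot: [-3.13, -0.254, -0.017]
contact_force: [0.4, -0.1, -2.5]
opening: 0.0213
grasp_force: 60.0
```

Request:
carry_out(series=[[[0,0,0,0,0,0.5,255],[0,0,0,0,0,0.8,255],[0,0,0,0,0,0.9,255],[0,0,0,0,0,0.9,255],[0,0,0,0,0,0.9,255],[0,0,0,0,0,0.9,255],[0,0,0,0,0,0.9,255],[0,0,0,0,0,0.6,255],[0,0,0,0,0,0.28,255],[0,0,0,0,0,0,255]]])

```text
t: 24.82
eef_pos: [0.4461, -0.3743, 0.1652]
ee_rot: [-3.101, 0.471, -0.018]
contact_force: [0.3, -0.0, -2.5]
opening: 0.0208
grasp_force: 60.0
```

Request:
carry_out(series=[[[0,0,0,0,0,0,255],[0,0,0,0,0,0,255],[0,0,0,0,0,0,255]]])

```text
t: 25.07
eef_pos: [0.446, -0.3749, 0.1658]
ee_rot: [-3.102, 0.47, -0.02]
contact_force: [-0.5, -0.2, -1.3]
opening: 0.0212
grasp_force: 60.0
```

```bash
python3 - <<'E'
from h import *
go(.4465,-.374,.05,-.302)
E
```

```text
shift [-0.03 -0.01  2.89] turn [-0.09 -0.17  0.02] tool x yaw -0.301 tilt [ 0.013  0.002 -1.   ]
```

Request:
carry_out(series=[[[0.02,-0.01,0.2,0,0,0,255],[0,0,0.4,0,0,0,255],[0,0,0.5,0,0,0,255],[0,0,0.5,0,0,0,255],[0,0,0.5,0,0,0,255],[0,0,0.4,0,0,0,255],[0,0,0.25,0,0,0,255],[0,0,0.14,0,0,0,255],[0,0,0,0,0,0,255],[0,0,0,0,0,0,255]]])

```text
t: 25.9
eef_pos: [0.4487, -0.3748, 0.0506]
ee_rot: [-3.102, 0.471, -0.02]
contact_force: [0.2, -0.6, -2.0]
opening: 0.0213
grasp_force: 60.0
```

```bash
python3 - <<'E'
from h import *
go(.4465,-.374,.033,-.302)
f=bot.grab_frame("wrist"); cv2.imwrite("pics/w8.png",cv2.resize(f[0:330,160:480],None,fx=1.8,fy=1.8))
s=bot.read_state(); print(s["contact_force"])
E
```

```text
shift [-0.06 -0.    0.44] turn [-0.08 -0.18  0.01] tool x yaw -0.302 tilt [ 0.013  0.002 -1.   ]
[-0.2210793  -0.34012992 -1.76545736]
```

View pics/w8.png

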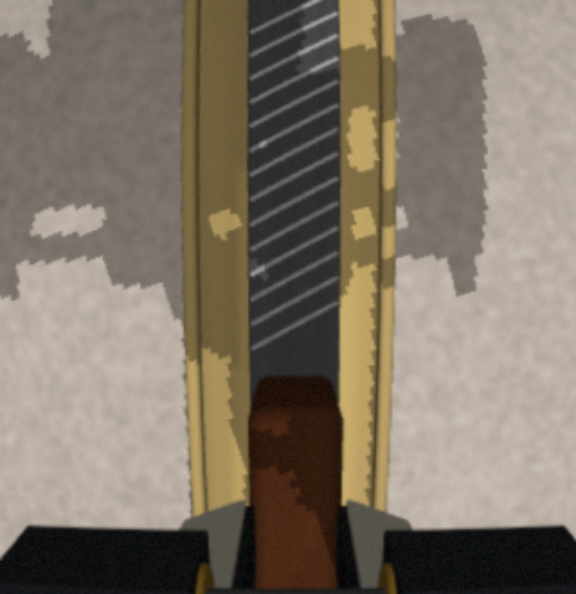

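The file hangs inside the tray, roughly centred (blade columns 248–340 between walls at 200 and 378). Lowering and releasing it.

Request:
carry_out(series=[[[-0.06,-0.02,0.1,0,0,0,255],[0,0,0.1,0,0,0,255],[0,0,0.1,0,0,0,255],[0,0,0.08,0,0,0,255],[0,0,0.05,0,0,0,255],[0,0,0,0,0,0,255],[0,0,0,0,0,0,255],[0,0,0,0,0,0,255]]])

```text
t: 26.62
eef_pos: [0.4467, -0.3732, 0.0331]
ee_rot: [-3.102, 0.471, -0.02]
contact_force: [0.1, 0.5, -1.9]
opening: 0.0214
grasp_force: 60.0
```

Request:
carry_out(series=[[[0,0,0,0,0,0,120],[0,0,0,0,0,0,120],[0,0,0,0,0,0,120],[0,0,0,0,0,0,60],[0,0,0,0,0,0,60],[0,0,0,0,0,0,60],[0,0,0,0,0,0,0],[0,0,0,0,0,0,0],[0,0,0,0,0,0,0]]])

```text
t: 27.37
eef_pos: [0.4465, -0.3731, 0.033]
ee_rot: [-3.102, 0.471, -0.02]
contact_force: [-0.3, 0.1, -0.7]
opening: 0.0765
grasp_force: 0.0
```

Request:
carry_out(series=[[[0,0,-0.3,0,0,0,0],[0,0,-0.6,0,0,0,0],[0,0,-0.8,0,0,0,0],[0,0,-0.8,0,0,0,0],[0,0,-0.8,0,0,0,0],[0,0,-0.6,0,0,0,0],[0,0,-0.3,0,0,0,0],[0,0,0,-0.08,-0.18,0,0],[0,0,0,0,0,0,0],[0,0,0,0,0,0,0]]])

```text
t: 28.2
eef_pos: [0.4442, -0.3729, 0.2004]
ee_rot: [-3.105, 0.471, 0.003]
contact_force: [-0.5, 0.1, -0.1]
opening: 0.0917
grasp_force: 0.0
```

```bash
python3 - <<'E'
from h import *
i=bot.camera_info("wrist"); f=bot.grab_frame("wrist"); cv2.imwrite("pics/w9.png",f)
for t,z in(("tray",.014),("file_nose",.011)):
    for d in bot.outline_of("wrist",t)[:1]: print(t,d["score"],rect("wrist",d["mask"],z))
# cups: detect everything cup-like in top & scene
for n in("top","scene"):
    bot.grab_frame(n)
    for t in("cup1_mid","cup2_mid","cup3_mid"):
      for d in bot.outline_of(n,t)[:7]:
        (c,r),R_=ell(d["mask"]); print(n,t,round(d["score"],2),np.round(d["position"]),round(R_,1),np.round(unproj(n,*d["position"],.032)[:2],3))
go(.436,-.010,.204,.163)
E
```

```text
tray 0.74 (array([ 494.7, -386.8,  249.4,   71.1]), np.float64(-0.303))
file_nose 0.85 (array([ 493.5, -387.1,  219.5,   29.4]), np.float64(-0.303))
top cup1_mid 0.87 [203. 211.] 12.3 [0.625 0.328]
top cup2_mid 0.85 [234. 171.] 12.3 [0.537 0.434]
top cup3_mid 0.96 [284. 274.] 12.5 [0.402 0.152]
top cup3_mid 0.87 [299. 233.] 13.1 [0.364 0.259]
top cup3_mid 0.82 [234. 281.] 12.2 [0.539 0.134]
top cup3_mid 0.24 [233. 170.] 13.1 [0.538 0.436]
scene cup1_mid 0.68 [213. 454.] 15.2 [0.618 0.322]
scene cup2_mid 0.89 [169. 463.] 14.4 [0.536 0.431]
scene cup3_mid 0.81 [158. 364.] 14.4 [0.365 0.264]
scene cup3_mid 0.67 [228. 368.] 14.8 [0.533 0.138]
shift [-2.9  -8.61 -0.07] turn [-0.01  0.01 -6.66] tool x yaw -0.302 tilt [-0.001  0.001 -1.   ]
```

The tray reads (494.7,-386.8) and the file (493.5,-387.1) at the same yaw, so the file lies flat and centred. Next, the cups.

Request:
carry_out(series=[[[0,0,0,0,0,-0.8,0],[0,0,0,0,0,-1,0],[0,0,0,0,0,-1,0],[0,0,0,0,0,-1,0],[0,0,0,0,0,-1,0],[0,0,0,0,0,-1,0],[0,0,0,0,0,-0.86,0],[0.05,-0.4,0,0,0,0,0],[0.1,-0.7,0,0,0,0,0],[0.1,-0.9,0,0,0,0,0]]])

```text
t: 29.58
eef_pos: [0.4408, -0.2942, 0.2009]
ee_rot: [3.131, 0.25, -0.001]
contact_force: [-0.4, 0.9, -0.3]
opening: 0.0917
grasp_force: 0.0
```

Request:
carry_out(series=[[[0.12,-0.9,0,0,0,0,0],[0.12,-0.9,0,0,0,0,0],[0.12,-0.9,0,0,0,0,0],[0.12,-0.9,0,0,0,0,0],[0.12,-0.9,0,0,0,0,0],[0.12,-0.9,0,0,0,0,0],[0.12,-0.8,0,0,0,0,0],[0.12,-0.5,0,0,0,0,0],[0.11,-0.21,0,0,0,0,0],[0,0,0,0,0,0,0]]])

```text
t: 30.42
eef_pos: [0.4392, -0.0113, 0.2015]
ee_rot: [-3.13, -0.262, -0.001]
contact_force: [0.8, 1.0, -0.1]
opening: 0.0916
grasp_force: 0.0
```

Request:
carry_out(series=[[[0,0,0,0,0,0,0],[0,0,0,0,0,0,0],[0,0,0,0,0,0,0]]])

```text
t: 30.67
eef_pos: [0.4384, -0.0149, 0.2011]
ee_rot: [-3.131, -0.252, 0.001]
contact_force: [-1.0, 0.2, -0.0]
opening: 0.0919
grasp_force: 0.0
```

```bash
cat > cup.py <<'E'
from h import *
def rimfit(i,mask,zb):
    """fit cup centre (x,y) so that projected silhouette (rim/foot circles hull) matches mask centroid+hull"""
    c=max(cv2.findContours(mask.astype(np.uint8),0,2)[0],key=cv2.contourArea)
    h=cv2.convexHull(c).astype(np.float32); t=np.linspace(0,2*np.pi,60,endpoint=False)
    m=cv2.moments(h); cc=np.array([m["m01"],m["m10"]])/m["m00"]; area=m["m00"]
    rings=[(.033,.045),(.033,.031),(.018,0)]
    def f(p):
        P=np.vstack([np.c_[p[0]+r*np.cos(t),p[1]+r*np.sin(t),np.full(60,zb+z)] for r,z in rings])
        H=cv2.convexHull(proj("wrist",P,i)[:,::-1].astype(np.float32)); M=cv2.moments(H)
        f.a=M["m00"]; return np.array([M["m01"],M["m10"]])/M["m00"]-cc
    x0=unproj("wrist",*cc,zb+.035,i)[:2]
    s=least_squares(f,x0,diff_step=1e-3); return s.x,area/f.a,np.abs(s.fun).max()
def look(name,zb=0.,save=None,show=True):
    i=bot.camera_info("wrist"); fr=bot.grab_frame("wrist")
    if save: cv2.imwrite(save,fr)
    out=[]
    for d in bot.outline_of("wrist",name)[:6]:
        if d["mask"].sum()<300: continue
        x,a,e=rimfit(i,d["mask"],zb); b=fr[d["mask"]].mean(0)
        print(name,round(d["score"],2),np.round(d["position"]),"xy",np.round(x,4),"area ratio",round(a,2),"bgr",np.round(b)); out.append(x)
    return out
E
python3 - <<'E'
from cup import *
for n in("cup1_mid","cup2_mid","cup3_mid"): look(n,0,"pics/w10.png")
look("seat",.015)
go(.433,-.010,.204,.163)
E
```

```text
cup1_mid 0.87 [19. 54.] xy [0.6169 0.3214] area ratio 0.77 bgr [80. 79. 82.]
cup1_mid 0.73 [ 48. 419.] xy [ 0.605  -0.0786] area ratio 7.41 bgr [39. 66. 96.]
cup2_mid 0.83 [83.  5.] xy [0.5401 0.3979] area ratio 0.21 bgr [44. 44. 45.]
cup3_mid 0.92 [234.  79.] xy [0.3703 0.2592] area ratio 0.9 bgr [95. 39.  9.]
cup3_mid 0.81 [ 92. 187.] xy [0.5346 0.1369] area ratio 0.98 bgr [113.  50.  15.]
seat 0.76 [ 50. 419.] xy [ 0.602 -0.075] area ratio 6.74 bgr [39. 65. 96.]
shift [-0.12 -0.11 -0.07] turn [-0.01  0.01  0.  ] tool x yaw 0.163 tilt [-0.001  0.001 -1.   ]
```

View pics/w10.png

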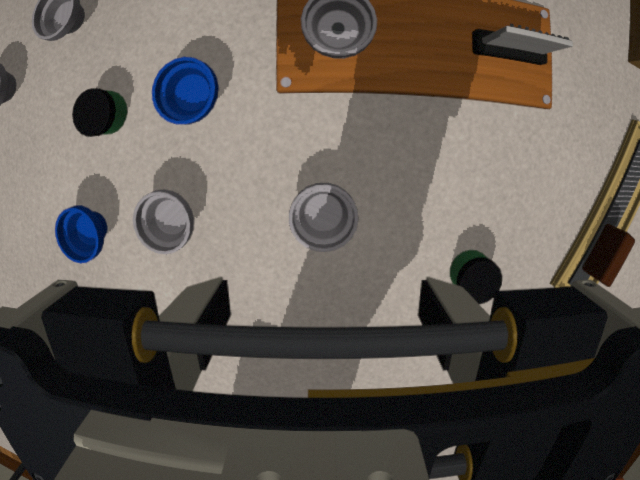

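Wrist view: steel cups at (323,216), (165,221), (58,15) and (3,80). The blue ones are at (185,90) and (80,234), the bottom cup at (340,18), and the jars at (100,112) and (475,275).

```bash
python3 - <<'E'
from cup import *
i=bot.camera_info("wrist")
for n in("cup4_mid","cup5_mid"): look(n)
m=np.zeros((480,640),np.uint8); cv2.ellipse(m,(323,216),(35,34),0,0,360,1,-1); print(rimfit(i,m,0))
f=cv2.imread("pics/w10.png")
g=cv2.GaussianBlur(cv2.cvtColor(f,6),(0,0),1.2)
c=cv2.HoughCircles(g,cv2.HOUGH_GRADIENT,1.5,40,param1=120,param2=40,minRadius=25,maxRadius=45)
if c is not None:
    for x,y,r in c[0]: print(x,y,r,np.round(unproj("wrist",y,x,.045,i),4),np.round(unproj("wrist",y,x,.06,i),4))
E
```

```text
(array([ 0.43289177, -0.01313507]), 0.9783238842796309, np.float64(2.433167878734821e-06))
164.25 219.75 29.35 [0.4062 0.1434 0.045 ] [0.411 0.137 0.06 ]
185.25 89.25 32.2 [0.5354 0.134  0.045 ] [0.5346 0.128  0.06  ]
338.25 26.25 26.8 [0.611  0.0023 0.045 ] [0.6067 0.0021 0.06  ]
318.75 219.75 26.5 [ 0.4303 -0.0095  0.045 ] [ 0.434  -0.0092  0.06  ]
99.75 113.25 26.95 [0.5068 0.2288 0.045 ] [0.5072 0.2186 0.06  ]
86.25 230.25 31.45 [0.3795 0.2421 0.045 ] [0.3855 0.2313 0.06  ]
474.75 276.75 26.35 [ 0.3972 -0.1797  0.045 ] [ 0.4024 -0.1718  0.06  ]
```

```bash
cat > rim.py <<'E'
from cup import *
def rim(fr,i,x0,y0,ztop,cam="wrist",span=.012,step=.0005):
    g=cv2.GaussianBlur(cv2.cvtColor(fr,cv2.COLOR_BGR2GRAY).astype(np.float32),(0,0),1.0)
    gx,gy=cv2.Sobel(g,5,1,0),cv2.Sobel(g,5,0,1); 
    t=np.linspace(0,2*np.pi,120,endpoint=False); best=[]
    a=np.arange(-span,span+1e-9,step)
    for dx in a:
        for dy in a:
            sc=0
            for r in(.033,.029):
                P=np.c_[x0+dx+r*np.cos(t),y0+dy+r*np.sin(t),np.full(120,ztop)]
                q=proj(cam,P,i); n=np.roll(q,-1,0)-np.roll(q,1,0); n/=np.linalg.norm(n,axis=1)[:,None]+1e-9
                rr,cc=q[:,0].astype(np.float32)[None],q[:,1].astype(np.float32)[None]
                # gradient along curve normal (row,col)=(n_c,-n_r)
                G=abs(cv2.remap(gy,cc,rr,1)[0]*n[:,1]-cv2.remap(gx,cc,rr,1)[0]*n[:,0])
                sc+=np.minimum(G,150).mean()
            best.append((sc,x0+dx,y0+dy))
    best.sort(reverse=True); b=np.array(best[:8]); return np.round(b[:,1:].mean(0),4),round(b[0,0],1),np.round(b[:,1:].std(0),4)
if __name__=="__main__":
    i=bot.camera_info("wrist"); fr=bot.grab_frame("wrist")
    print("C4",rim(fr,i,.433,-.012,.045)); print("C3",rim(fr,i,.404,.147,.045)); print("seat",rim(fr,i,.610,.005,.06))
    print("C1",rim(fr,i,.620,.322,.045))
    for n in("top","scene"):
        j=bot.camera_info(n); f2=bot.grab_frame(n)
        print(n,"C3",rim(f2,j,.404,.147,.045,n),"C1",rim(f2,j,.62,.322,.045,n),"C2",rim(f2,j,.537,.43,.045,n),"seat",rim(f2,j,.61,.005,.06,n))
E
python3 rim.py
```

```text
C4 (array([ 0.4351, -0.0126]), np.float64(122.7), array([0.0004, 0.0005]))
C3 (array([0.405 , 0.1436]), np.float64(193.5), array([0.0005, 0.0005]))
seat (array([0.6134, 0.0019]), np.float64(109.9), array([0.0004, 0.0004]))
C1 (array([0.6232, 0.3201]), np.float64(142.2), array([0.0005, 0.0003]))
top C3 (array([0.4044, 0.1486]), np.float64(140.8), array([0.0004, 0.0004])) C1 (array([0.6199, 0.3184]), np.float64(118.9), array([0.0004, 0.0004])) C2 (array([0.5406, 0.4299]), np.float64(141.2), array([0.0005, 0.0003])) seat (array([ 0.5989, -0.0011]), np.float64(43.6), array([0.0004, 0.0004]))
scene C3 (array([0.4039, 0.1486]), np.float64(185.8), array([0.0004, 0.0004])) C1 (array([0.6244, 0.3221]), np.float64(185.0), array([0.0004, 0.0004])) C2 (array([0.5406, 0.4294]), np.float64(186.5), array([0.0004, 0.0004])) seat (array([0.6001, 0.0089]), np.float64(94.0), array([0.0004, 0.0004]))
```

Request:
carry_out(series=[[[-0.09,-0.07,0.3,0,0,0,0],[0,0,0.5,0,0,0,0],[0,0,0.6,0,0,0,0],[0,0,0.6,0,0,0,0],[0,0,0.6,0,0,0,0],[0,0,0.5,0,0,0,0],[0,0,0.4,0,0,0,0],[0,0,0.25,0,0,0,0],[0,0,0.12,0,0,0,0],[0,0,0.06,0,0,0,0]]])

```text
t: 32.25
eef_pos: [0.4341, -0.0109, 0.0434]
ee_rot: [-3.13, -0.256, 0.003]
contact_force: [0.6, -0.5, 1.2]
opening: 0.0914
grasp_force: 0.0
```

Request:
carry_out(series=[[[0,0,0,0,0,0,0],[0,0,0,0,0,0,0],[0,0,0,0,0,0,90],[0,0,0,0,0,0,90],[0,0,0,0,0,0,90],[0,0,0,0,0,0,90],[0,0,0,0,0,0,90],[0,0,0,0,0,0,90]]], squeeze=15)

```text
t: 32.92
eef_pos: [0.4345, -0.011, 0.0441]
ee_rot: [-3.131, -0.256, 0.001]
contact_force: [-0.3, 0.6, -1.2]
opening: 0.0603
grasp_force: 0.0
```

```bash
python3 - <<'E'
from rim import *
s=bot.read_state(); print(s["opening"],s["grasp_force"],bot.tip_reach)
f=bot.grab_frame("wrist"); cv2.imwrite("pics/w11.png",f); g=bot.grab_frame("scene"); t=bot.grab_frame("top")
im=np.zeros((600,800,3),np.uint8); im[:480,:640]=f; im[300:600,400:800]=cv2.resize(g[150:330,200:440],(400,300)); cv2.imwrite("pics/c11.png",im)
print("C4 now",rim(f,bot.camera_info("wrist"),.434,-.012,.045))
E
```

```text
0.06025467889898974 0.0 0.014
C4 now (array([ 0.4314, -0.0141]), np.float64(145.0), array([0.0004, 0.0004]))
```

View pics/c11.png

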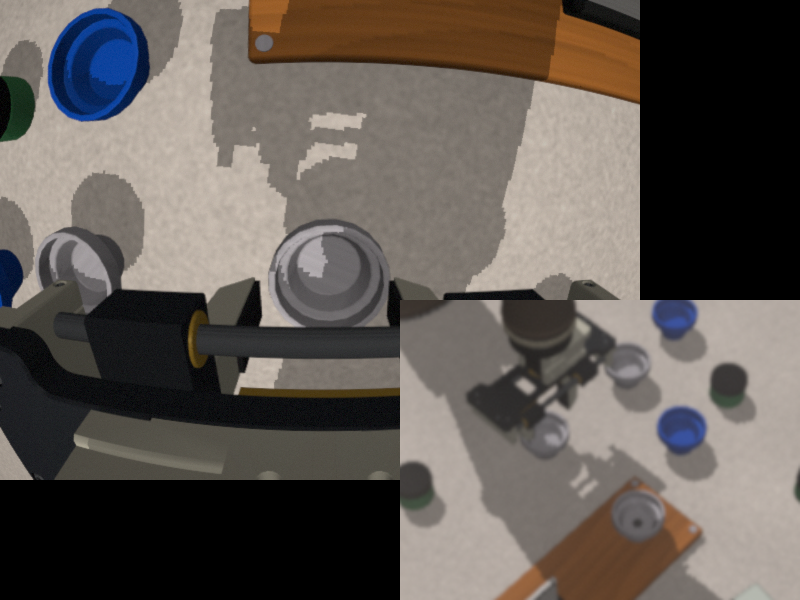

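The cup shows at (329,275), partly between the fingers. I'm checking the geometry against that.

```bash
python3 - <<'E'
from rim import *
i=bot.camera_info("wrist"); s=bot.read_state(); p=np.array(s["eef_pos"])
print("cam",np.round(i["cam_to_world"],3).tolist())
for z in(.03,.045,.06): print(z,np.round(proj("wrist",[[p[0],p[1],z]],i),1))
print("px center as rim",unproj("wrist",275,329,.045,i), "near/far rim", unproj("wrist",219,329,.045,i),unproj("wrist",280,269,.045,i),unproj("wrist",280,390,.045,i))
f=cv2.imread("pics/w11.png")
u=np.array([.987,.163])
for e in(0,.01,.02,.03): print(e,rim(f,i,p[0]+e*u[0],p[1]+e*u[1],.045,span=.008))
g=bot.grab_frame("scene"); print("scene",rim(g,bot.camera_info("scene"),.435,-.012,.045,"scene",span=.02,step=.001))
E
```

```text
cam [[0.163, 0.944, 0.286, 0.511], [-0.987, 0.156, 0.046, 0.001], [-0.002, -0.289, 0.957, 0.226], [0.0, 0.0, 0.0, 1.0]]
0.03 [[268.4 323.9]]
0.045 [[278.9 323.9]]
0.06 [[290.9 323.8]]
px center as rim [ 0.43706656 -0.01322536  0.045     ] near/far rim [ 0.46698528 -0.00816881  0.045     ] [0.42883029 0.01783096 0.045     ] [ 0.43930379 -0.04598379  0.045     ]
0 (array([ 0.4315, -0.0141]), np.float64(144.4), array([0.0005, 0.0003]))
0.01 (array([ 0.4378, -0.0141]), np.float64(116.2), array([0.0012, 0.0018]))
0.02 (array([ 0.4466, -0.0146]), np.float64(55.4), array([0.0006, 0.0005]))
0.03 (array([ 0.468 , -0.0139]), np.float64(48.6), array([0.0018, 0.0002]))
scene (array([4.156e-01, 3.000e-04]), np.float64(104.2), array([0.0007, 0.001 ]))
```

Request:
carry_out(series=[[[0,0,0,0,0,0,255],[0,0,0,0,0,0,255]]])

```text
t: 33.28
eef_pos: [0.4344, -0.011, 0.044]
ee_rot: [-3.131, -0.256, 0.001]
contact_force: [0.6, 0.2, -0.4]
opening: 0.0506
grasp_force: 0.0
```

```bash
python3 - <<'E'
from rim import *
s=bot.read_state(); print(s["opening"],s["grasp_force"])
i=bot.camera_info("wrist"); f=bot.grab_frame("wrist"); p=s["eef_pos"]; cv2.imwrite("pics/w12.png",f)
print(rim(f,i,p[0],p[1],.045,span=.015))
s=bot.read_state(); print(s["opening"],s["grasp_force"],s["contact_force"])
E
```

```text
0.050613323166240044 0.0
(array([ 0.4315, -0.0142]), np.float64(141.4), array([0.0005, 0.0003]))
0.046215631448080545 0.0 [ 0.36796967  0.13016742 -0.51124863]
```

```bash
python3 - <<'E'
from rim import *
a=cv2.imread("pics/w11.png").astype(int); b=bot.grab_frame("wrist"); cv2.imwrite("pics/w13.png",b)
s=bot.read_state(); print(s["opening"],s["grasp_force"])
d=np.abs(a-b).max(2)>45
for r in range(180,480,12):
    c=np.flatnonzero(d[r]); print(r,len(c),c.min() if len(c) else 0,[int(x) for x in c[:: max(1,len(c)//12)]])
i=bot.camera_info("wrist"); s=bot.read_state(); p=np.array(s["eef_pos"]); M=R.from_rotvec(s["ee_rot"]).as_matrix()
for y in(-.0235,.0235,-.031,.031):
  for z in(-.01,.0,.014):
    print("finger inner y",y,"z",z,np.round(proj("wrist",[p+M@[.0095,y,z],p+M@[-.0095,y,z]],i)).tolist())
E
```

```text
0.042740169500852784 0.0
180 10 268 [268, 269, 270, 271, 272, 273, 274, 275, 276, 277]
192 9 279 [279, 280, 281, 282, 283, 284, 285, 286, 287]
204 0 0 []
216 0 0 []
228 0 0 []
240 0 0 []
252 7 278 [278, 279, 280, 281, 282, 283, 284]
264 2 276 [276, 277]
276 0 0 []
288 55 219 [219, 223, 227, 231, 252, 256, 261, 265, 269, 273, 379, 392, 396, 422]
300 142 104 [104, 115, 206, 217, 246, 257, 269, 381, 394, 423, 434, 525, 536]
312 145 90 [90, 102, 196, 214, 226, 250, 265, 375, 392, 404, 428, 440, 558]
324 91 190 [190, 211, 238, 245, 252, 264, 271, 379, 386, 399, 406, 419, 437]
336 19 188 [188, 189, 190, 191, 192, 193, 209, 215, 216, 217, 218, 432, 433, 438, 456, 457, 458, 459, 460]
348 33 94 [94, 96, 98, 100, 102, 104, 106, 108, 110, 188, 190, 192, 216, 432, 456, 458, 460]
360 78 98 [98, 104, 110, 192, 232, 243, 250, 256, 262, 387, 393, 399, 416]
372 95 101 [101, 108, 115, 221, 228, 235, 250, 257, 388, 395, 402, 418, 428, 541]
384 63 221 [221, 226, 231, 236, 241, 246, 251, 398, 403, 408, 413, 420, 433]
396 0 0 []
408 0 0 []
420 0 0 []
432 0 0 []
444 12 503 [503, 504, 505, 506, 507, 508, 50
[... 178 characters left out ...]
 [302.0, 279.0]]
finger inner y -0.0235 z 0.0 [[261.0, 279.0], [294.0, 281.0]]
finger inner y -0.0235 z 0.014 [[253.0, 282.0], [284.0, 283.0]]
finger inner y 0.0235 z -0.01 [[268.0, 371.0], [302.0, 369.0]]
finger inner y 0.0235 z 0.0 [[261.0, 369.0], [294.0, 367.0]]
finger inner y 0.0235 z 0.014 [[253.0, 366.0], [284.0, 365.0]]
finger inner y -0.031 z -0.01 [[268.0, 262.0], [302.0, 264.0]]
finger inner y -0.031 z 0.0 [[261.0, 265.0], [294.0, 267.0]]
finger inner y -0.031 z 0.014 [[253.0, 269.0], [284.0, 270.0]]
finger inner y 0.031 z -0.01 [[268.0, 386.0], [302.0, 383.0]]
finger inner y 0.031 z 0.0 [[261.0, 383.0], [294.0, 381.0]]
finger inner y 0.031 z 0.014 [[253.0, 379.0], [284.0, 377.0]]
```

```bash
python3 - <<'E'
from rim import *
g=bot.grab_frame("scene"); f=cv2.imread("pics/w13.png")
im=np.zeros((600,800,3),np.uint8)
im[:600,:400]=cv2.resize(f[190:430,240:400],(400,600),interpolation=cv2.INTER_CUBIC)
im[:600,400:]=cv2.resize(g[150:270,240:320],(400,600),interpolation=cv2.INTER_CUBIC)
cv2.imwrite("pics/c14.png",im)
i=bot.camera_info("scene"); s=bot.read_state(); p=np.array(s["eef_pos"]); M=R.from_rotvec(s["ee_rot"]).as_matrix()
print("scene TCP",proj("scene",[p,p+M@[0,0,.014],p+M@[0,0,-.03]],i))
E
```

```text
scene TCP [[228.13807994 287.222595  ]
 [231.84274583 287.47920244]
 [219.9855547  286.65790206]]
```

View pics/c14.png

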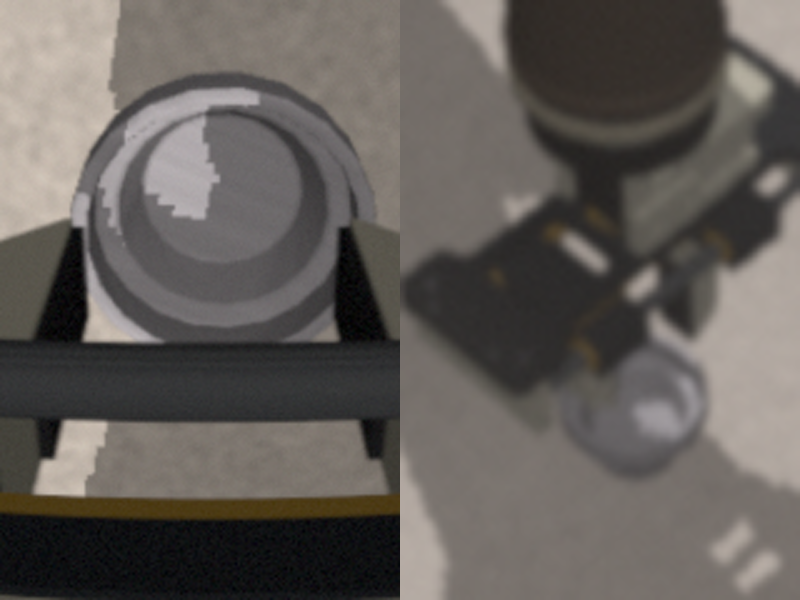

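The pads are clearly still above the rim, so the fingertips stand higher than the TCP reading implies. I'll open and feel downward in small steps.

Request:
carry_out(series=[[[0,0,0,0,0,0,0],[0,0,0,0,0,0,0],[0,0,0,0,0,0,0],[0,0,0,0,0,0,0],[0,0,0,0,0,0,0],[0,0,0,0,0,0,0],[-0.06,0.05,0,0,0,0,0],[0,0,0,0,0,0,0],[0,0,0,0,0,0,0]]])

```text
t: 34.18
eef_pos: [0.4322, -0.0136, 0.044]
ee_rot: [-3.131, -0.255, 0.001]
contact_force: [0.8, 0.4, 0.9]
opening: 0.0905
grasp_force: 0.0
```

Request:
carry_out(series=[[[0,0,0.1,0,0,0,0],[0,0,0.1,0,0,0,0],[0,0,0.05,0,0,0,0],[0,0,0,0,0,0,0],[0,0,0,0,0,0,0],[0,0,0,0,0,0,0]]])

```text
t: 34.68
eef_pos: [0.4324, -0.0133, 0.034]
ee_rot: [-3.131, -0.256, 0.001]
contact_force: [0.4, 0.5, 0.5]
opening: 0.0919
grasp_force: 0.0
```

Request:
carry_out(series=[[[0,0,0.1,0,0,0,0],[0,0,0.1,0,0,0,0],[0,0,0.05,0,0,0,0],[0,0,0,0,0,0,0],[0,0,0,0,0,0,0],[0,0,0,0,0,0,0]]])

```text
t: 35.18
eef_pos: [0.4324, -0.0133, 0.024]
ee_rot: [-3.131, -0.256, 0.001]
contact_force: [0.2, -0.7, -0.4]
opening: 0.0921
grasp_force: 0.0
```

Request:
carry_out(series=[[[0,0,0.05,0,0,0,0],[0,0,0.05,0,0,0,0],[0,0,0.02,0,0,0,0],[0,0,0,0,0,0,0],[0,0,0,0,0,0,0],[0,0,0,0,0,0,0]]])

```text
t: 35.68
eef_pos: [0.4324, -0.0133, 0.0192]
ee_rot: [-3.131, -0.256, 0.001]
contact_force: [0.1, 0.1, 0.6]
opening: 0.0917
grasp_force: 0.0
```

Request:
carry_out(series=[[[0,0,0,0,0,0,100],[0,0,0,0,0,0,100],[0,0,0,0,0,0,100],[0,0,0,0,0,0,100],[0,0,0,0,0,0,100],[0,0,0,0,0,0,100]]], squeeze=5)

```text
t: 36.18
eef_pos: [0.4324, -0.0133, 0.0193]
ee_rot: [-3.131, -0.256, 0.001]
contact_force: [0.5, 0.0, 0.2]
opening: 0.0643
grasp_force: 5.0
```

```bash
python3 - <<'E'
from rim import *
s=bot.read_state(); print(s["opening"],s["grasp_force"])
i=bot.camera_info("wrist"); f=bot.grab_frame("wrist"); p=s["eef_pos"]; cv2.imwrite("pics/w15.png",f)
print(i["cam_to_world"][2][3], rim(f,i,p[0],p[1],.045,span=.015))
s=bot.read_state(); print(s["opening"],s["grasp_force"],s["contact_force"])
E
```

```text
0.06432848555627514 5.000000994186848
0.20113708292050453 (array([ 0.4315, -0.0135]), np.float64(134.0), array([0.0005, 0.0003]))
0.06425788666453944 5.000068468507379 [-0.34741427  0.05201674  1.1262482 ]
```

Now it grips the rim at 64 mm, so the tips are roughly 24 mm behind the reported TCP point. I'll regrip lower for a fuller hold on the rim band.

Request:
carry_out(series=[[[0,0,0,0,0,0,0],[0,0,0,0,0,0,0],[0,0,0,0,0,0,0],[0,0,0.05,0,0,0,0],[0,0,0.05,0,0,0,0],[0,0,0.02,0,0,0,0],[0,0,0,0,0,0,0],[0,0,0,0,0,0,0]]])

```text
t: 36.9
eef_pos: [0.4322, -0.0133, 0.0143]
ee_rot: [-3.131, -0.256, 0.001]
contact_force: [0.3, -0.1, 0.8]
opening: 0.0918
grasp_force: 0.0
```

Request:
carry_out(series=[[[0,0,0.05,0,0,0,0],[0,0,0.05,0,0,0,0],[0,0,0.04,0,0,0,0],[0,0,0,0,0,0,0],[0,0,0,0,0,0,0]]])

```text
t: 37.32
eef_pos: [0.4322, -0.0133, 0.0087]
ee_rot: [-3.131, -0.256, 0.001]
contact_force: [-0.5, -0.2, 0.4]
opening: 0.092
grasp_force: 0.0
```

Request:
carry_out(series=[[[0,0,0,0,0,0,110],[0,0,0,0,0,0,110],[0,0,0,0,0,0,110],[0,0,0,0,0,0,110],[0,0,0,0,0,0,110],[0,0,0,0,0,0,110],[0,0,0,0,0,0,110]]], squeeze=20)

```text
t: 37.9
eef_pos: [0.4324, -0.0133, 0.0089]
ee_rot: [-3.131, -0.256, 0.001]
contact_force: [0.5, -0.1, 1.4]
opening: 0.0631
grasp_force: 20.0
```

Request:
carry_out(series=[[[0,0,-0.1,0,0,0,110],[0,0,-0.3,0,0,0,110],[0,0,-0.5,0,0,0,110],[0,0,-0.5,0,0,0,110],[0,0,-0.5,0,0,0,110],[0,0,-0.5,0,0,0,110],[0,0,-0.5,0,0,0,110],[0,0,-0.3,0,0,0,110],[0,0,-0.1,0,0,0,110],[0,0,0,0,0,0,110]]])

```text
t: 38.73
eef_pos: [0.4329, -0.0134, 0.1417]
ee_rot: [-3.131, -0.256, -0.002]
contact_force: [0.2, 0.4, -1.1]
opening: 0.0629
grasp_force: 20.0
```

```bash
python3 - <<'E'
from rim import *
i=bot.camera_info("wrist"); f=bot.grab_frame("wrist"); s=bot.read_state(); p=s["eef_pos"]; cv2.imwrite("pics/w16.png",f)
print(s["opening"],s["grasp_force"],p,s["contact_force"])
for dz in(.028,.032,.036,.040): print("rim top rel TCP",dz,rim(f,i,p[0],p[1],p[2]+dz,span=.01))
print("seat",rim(f,i,.612,.004,.06)); 
E
```

```text
0.06310057314196686 19.99983628280461 [ 0.43233905 -0.01345243  0.14078726] [-0.51606413  1.12924996 -1.36853543]
rim top rel TCP 0.028 (array([ 0.4321, -0.0134]), np.float64(121.1), array([0.0018, 0.0005]))
rim top rel TCP 0.032 (array([ 0.4305, -0.0138]), np.float64(124.9), array([0.0019, 0.0005]))
rim top rel TCP 0.036 (array([ 0.4314, -0.0137]), np.float64(142.0), array([0.0004, 0.0004]))
rim top rel TCP 0.04 (array([ 0.4363, -0.014 ]), np.float64(117.7), array([0.0011, 0.0016]))
seat (array([0.6106, 0.002 ]), np.float64(56.4), array([0.0022, 0.0005]))
```

Request:
carry_out(series=[[[0.2,0,-0.1,0,0,0,110],[0.35,0,-0.1,0,0,0,110],[0.4,0.09,-0.1,0,0,0,110],[0.4,0,-0.1,0,0,0,110],[0.4,0,-0.1,0,0,0,110],[0.4,0,0,0,0,0,110],[0.3,0,0,0,0,0,110],[0.15,0,0,0,0,0,110],[0,0,0,0,0,0,110],[0,0,0,0,0,0,110]]])

```text
t: 39.62
eef_pos: [0.535, 0.0, 0.1599]
ee_rot: [-3.13, -0.257, 0.004]
contact_force: [-0.3, 0.5, -1.2]
opening: 0.063
grasp_force: 20.0
```

```bash
python3 - <<'E'
from rim import *
i=bot.camera_info("wrist"); f=bot.grab_frame("wrist"); s=bot.read_state(); p=s["eef_pos"]; cv2.imwrite("pics/w17.png",f); print(p)
print("seat",rim(f,i,.612,.004,.06,span=.015)); print("seat px",proj("wrist",[[.612,.003,.06]],i))
for d in bot.outline_of("wrist","caddy")[:1]: print(rect("wrist",d["mask"],.015))
u=np.array([.987,.162]);v=np.array([-.162,.987]); print("expected seat from edge +180..", np.array([.6418,-.1761])+.18*v)
g=bot.grab_frame("scene"); print("scene seat",rim(g,bot.camera_info("scene"),.612,.004,.06,"scene"))
print("held",rim(f,i,p[0],p[1],p[2]+.036,span=.008))
E
```

```text
[ 5.34697549e-01 -1.35325766e-04  1.60102224e-01]
seat (array([0.6124, 0.0016]), np.float64(174.7), array([0.0004, 0.0004]))
seat px [[129.51051924 337.04154501]]
(array([ 630. , -106.4,  339.1,  119.9]), np.float64(-1.404))
expected seat from edge +180.. [0.61264 0.00156]
scene seat (array([0.6002, 0.0095]), np.float64(104.0), array([0.0002, 0.0006]))
held (array([ 5.343e-01, -2.000e-04]), np.float64(167.6), array([0.0004, 0.0004]))
```

Request:
carry_out(series=[[[0.2,0.03,0,0,0,0,110],[0.35,0.05,0,0,0,0,110],[0.4,0.06,0,0,0,0,110],[0.4,0.06,0,0,0,0,110],[0.3,0.04,0,0,0,0,110],[0.2,0.02,0,0,0,0,110],[0.08,0.01,0,0,0,0,110],[0,0,0,0,0,0,110],[0,0,0,0,0,0,110],[0,0,0,0,0,0,110]]])

```text
t: 40.6
eef_pos: [0.6129, 0.0018, 0.1608]
ee_rot: [-3.131, -0.256, 0.002]
contact_force: [-0.6, 0.2, -1.1]
opening: 0.0633
grasp_force: 20.0
```

Request:
carry_out(series=[[[0,0,0.2,0,0,0,110],[0,0,0.4,0,0,0,110],[0,0,0.4,0,0,0,110],[0,0,0.4,0,0,0,110],[0,0,0.3,0,0,0,110],[0,0,0.2,0,0,0,110],[0,0,0.1,0,0,0,110],[0,0,0,0,0,0,110],[0,0,0,0,0,0,110],[0,0,0,0,0,0,110]]])

```text
t: 41.43
eef_pos: [0.6142, 0.002, 0.0816]
ee_rot: [-3.131, -0.256, -0.001]
contact_force: [-1.1, 0.0, -1.0]
opening: 0.0628
grasp_force: 20.0
```

```bash
python3 - <<'E'
from rim import *
go(.6126,.0018,.041,.163)
E
```

```text
shift [-0.04 -0.    1.01] turn [-0.01 -0.01  0.  ] tool x yaw 0.163 tilt [ 0.001  0.001 -1.   ]
```

Request:
carry_out(series=[[[-0.04,0,0.1,0,0,0,110],[0,0,0.2,0,0,0,110],[0,0,0.2,0,0,0,110],[0,0,0.2,0,0,0,110],[0,0,0.1,0,0,0,110],[0,0,0.1,0,0,0,110],[0,0,0.05,0,0,0,110],[0,0,0,0,0,0,110],[0,0,0,0,0,0,110]]])

```text
t: 42.18
eef_pos: [0.612, 0.0017, 0.0427]
ee_rot: [-3.13, -0.256, 0.001]
contact_force: [0.5, -0.4, -1.1]
opening: 0.0627
grasp_force: 20.0
```

Request:
carry_out(series=[[[0,0,0.03,0,0,0,110],[0,0,0.02,0,0,0,110],[0,0,0,0,0,0,110],[0,0,0,0,0,0,110]]])

```text
t: 42.52
eef_pos: [0.6121, 0.0016, 0.041]
ee_rot: [-3.131, -0.256, 0.0]
contact_force: [0.6, 0.1, -0.1]
opening: 0.063
grasp_force: 20.0
```

Request:
carry_out(series=[[[0,0,0,0,0,0,60],[0,0,0,0,0,0,60],[0,0,0,0,0,0,30],[0,0,0,0,0,0,0],[0,0,0,0,0,0,0],[0,0,0,0,0,0,0],[0,0,-0.2,0,0,0,0],[0,0,-0.4,0,0,0,0],[0,0,-0.6,0,0,0,0],[0,0,-0.6,0,0,0,0]]])

```text
t: 43.35
eef_pos: [0.6114, 0.0017, 0.1136]
ee_rot: [-3.13, -0.256, 0.003]
contact_force: [0.5, 0.3, 0.4]
opening: 0.0918
grasp_force: 0.0
```

Request:
carry_out(series=[[[0,0,-0.6,0,0,0,0],[0,0,-0.6,0,0,0,0],[0,0,-0.5,0,0,0,0],[0,0,-0.3,0,0,0,0],[-0.3,-0.3,0,0,0,0,0],[-0.55,-0.53,0,0,0,0,0],[-0.6,-0.6,0,0,0,0,0],[-0.6,-0.6,0,0,0,0,0],[-0.6,-0.6,0,0,0,0,0],[-0.6,-0.6,0,0,0,0,0]]])

```text
t: 44.18
eef_pos: [0.4613, 0.1087, 0.1935]
ee_rot: [-3.131, -0.256, -0.0]
contact_force: [1.2, 0.5, -0.3]
opening: 0.0921
grasp_force: 0.0
```

Request:
carry_out(series=[[[-0.6,-0.6,0,0,0,0,0],[-0.4,-0.4,0,0,0,0,0],[-0.28,-0.2,0,0,0,0,0],[0,0,0,0,0,0,0],[0,0,0,0,0,0,0],[0,0,0,0,0,0,0]]])

```text
t: 44.68
eef_pos: [0.4057, 0.1461, 0.1932]
ee_rot: [-3.131, -0.254, -0.001]
contact_force: [0.4, -0.6, -0.4]
opening: 0.0917
grasp_force: 0.0
```

```bash
python3 - <<'E'
from rim import *
i=bot.camera_info("wrist"); f=bot.grab_frame("wrist"); s=bot.read_state(); p=s["eef_pos"]; cv2.imwrite("pics/w18.png",f); print(p)
c,sc,sd=rim(f,i,.4045,.146,.045,span=.02,step=.001); print(c,sc); c,sc,sd=rim(f,i,*c,.045,span=.003); print("C3",c,sc); go(c[0],c[1],.009,.163)
for z in(.077,.06): print("stack",z,rim(f,i,.6124,.0016,z,span=.008), "px",proj("wrist",[[.6124,.0016,z]],i))
g=bot.grab_frame("scene"); j=bot.camera_info("scene")
for z in(.060,.077,.094): print("scene stack",z,rim(g,j,.6124,.0016,z,"scene",span=.01))
for d in bot.outline_of("scene","cup1_mid")[:2]+bot.outline_of("scene","cup2_mid")[:2]+bot.outline_of("scene","cup4_mid")[:2]+bot.outline_of("scene","cup5_mid")[:2]: print(d["score"],d["position"],unproj("scene",*d["position"],.03)[:2])
E
```

```text
[0.40565842 0.14608778 0.19305104]
[0.4039 0.1479] 147.9
C3 [0.4035 0.1473] 150.4
shift [-0.05 -0.04  4.6 ] turn [-0.01 -0.   -0.02] tool x yaw 0.161 tilt [-0.     0.001 -1.   ]
stack 0.077 (array([0.6128, 0.0027]), np.float64(119.5), array([0.0004, 0.0004])) px [[ 25.92322182 525.22772855]]
stack 0.06 (array([ 0.6167, -0.002 ]), np.float64(104.3), array([0.0022, 0.0016])) px [[ 29.82266297 516.41952462]]
scene stack 0.06 (array([0.6026, 0.0091]), np.float64(119.3), array([0.0002, 0.0006]))
scene stack 0.077 (array([0.6103, 0.0019]), np.float64(119.1), array([0.0004, 0.0004]))
scene stack 0.094 (array([ 0.6187, -0.0054]), np.float64(118.0), array([0.0004, 0.0004]))
0.79 [213.1, 454.2] [0.61739192 0.3224715 ]
0.58 [171.4, 463.4] [0.5397824  0.42796044]
0.94 [277.3, 344.3] [0.60210097 0.0174191 ]
0.47 [203.8, 396.2] [0.51840353 0.23429633]
```

The first cup is nested: its rim fits at z=0.077 over the seat. Next is cup C3.

Request:
carry_out(series=[[[-0.05,-0.04,0.3,0,0,0,0],[0,0,0.6,0,0,-0.02,0],[0,0,0.7,0,0,0,0],[0,0,0.7,0,0,0,0],[0,0,0.7,0,0,0,0],[0,0,0.6,0,0,0,0],[0,0,0.5,0,0,0,0],[0,0,0.3,0,0,0,0],[0,0,0.15,0,0,0,0],[0,0,0.06,0,0,0,0]]])

```text
t: 45.82
eef_pos: [0.4017, 0.1481, 0.0077]
ee_rot: [-3.131, -0.258, 0.003]
contact_force: [0.5, -0.1, 0.4]
opening: 0.092
grasp_force: 0.0
```

Request:
carry_out(series=[[[0,0,0,0,0,0,0],[0,0,0,0,0,0,0],[0,0,0,0,0,0,110],[0,0,0,0,0,0,110],[0,0,0,0,0,0,110],[0,0,0,0,0,0,110],[0,0,0,0,0,0,110],[0,0,0,0,0,0,110],[0,0,0,0,0,0,110]]])

```text
t: 46.57
eef_pos: [0.4023, 0.1483, 0.0088]
ee_rot: [-3.13, -0.258, 0.0]
contact_force: [0.1, -1.2, 5.9]
opening: 0.0643
grasp_force: 20.0
```

Request:
carry_out(series=[[[0,0,-0.1,0,0,0,110],[0,0,-0.3,0,0,0,110],[0,0,-0.5,0,0,0,110],[0,0,-0.6,0,0,0,110],[0,0,-0.6,0,0,0,110],[0,0,-0.6,0,0,0,110],[0,0,-0.6,0,0,0,110],[0,0,-0.4,0,0,0,110],[0,0,-0.2,0,0,0,110],[0,0,0,0,0,0,110]]])

```text
t: 47.4
eef_pos: [0.4029, 0.1486, 0.1659]
ee_rot: [-3.13, -0.258, -0.003]
contact_force: [0.9, 0.1, -1.8]
opening: 0.0638
grasp_force: 20.0
```

```bash
python3 - <<'E'
from rim import *
i=bot.camera_info("wrist"); f=bot.grab_frame("wrist"); s=bot.read_state(); p=s["eef_pos"]; print(p,s["opening"],s["grasp_force"])
for dz in(.032,.036,.04): print("held",dz,rim(f,i,p[0],p[1],p[2]+dz,span=.008))
go(.6126,.0020,p[2],.163)
E
```

```text
[0.4023109  0.14824867 0.16469851] 0.06385985178621686 19.999891030602157
held 0.032 (array([0.4026, 0.1481]), np.float64(142.1), array([0.0017, 0.0008]))
held 0.036 (array([0.4016, 0.1482]), np.float64(174.5), array([0.0004, 0.0004]))
held 0.04 (array([0.4039, 0.1487]), np.float64(139.7), array([0.0016, 0.0011]))
shift [ 4.59  4.47 -0.  ] turn [-0.01 -0.01  0.02] tool x yaw 0.165 tilt [ 0.     0.001 -1.   ]
```

Request:
carry_out(series=[[[0.3,0.3,0,0,0,0.02,110],[0.5,0.5,0,0,0,0,110],[0.6,0.6,0,0,0,0,110],[0.6,0.6,0,0,0,0,110],[0.6,0.6,0,0,0,0,110],[0.6,0.6,0,0,0,0,110],[0.6,0.6,0,0,0,0,110],[0.4,0.4,0,0,0,0,110],[0.25,0.2,0,0,0,0,110],[0.14,0.07,0,0,0,0,110]]])

```text
t: 48.28
eef_pos: [0.6128, -0.0006, 0.1617]
ee_rot: [3.131, 0.252, -0.006]
contact_force: [-0.7, 0.4, -1.7]
opening: 0.0643
grasp_force: 20.0
```

Request:
carry_out(series=[[[0,0,0,0,0,0,110],[0,0,0,0,0,0,110],[0,0,0.2,0,0,0,110],[0,0,0.3,0,0,0,110],[0,0,0.4,0,0,0,110],[0,0,0.3,0,0,0,110],[0,0,0.2,0,0,0,110],[0,0,0.1,0,0,0,110],[0,0,0,0,0,0,110],[0,0,0,0,0,0,110]]])

```text
t: 49.12
eef_pos: [0.6124, 0.0019, 0.1044]
ee_rot: [-3.13, -0.256, 0.001]
contact_force: [-0.4, 0.1, -0.2]
opening: 0.0639
grasp_force: 20.0
```

```bash
python3 - <<'E'
from rim import *
i=bot.camera_info("wrist"); f=bot.grab_frame("wrist"); s=bot.read_state(); p=s["eef_pos"]; print(p,s["opening"],s["grasp_force"])
print("held",rim(f,i,p[0],p[1],p[2]+.036,span=.008))
go(.6128,.0022,.058,.163)
E
```

```text
[0.61275475 0.00180755 0.10483954] 0.06371912405397955 19.99980519991368
held (array([0.6119, 0.0017]), np.float64(174.2), array([0.0005, 0.0003]))
shift [ 0.   -0.01  1.17] turn [-0.01 -0.01  0.  ] tool x yaw 0.163 tilt [ 0.     0.001 -1.   ]
```

Request:
carry_out(series=[[[0.01,0,0.1,0,0,0,110],[0,0,0.2,0,0,0,110],[0,0,0.25,0,0,0,110],[0,0,0.2,0,0,0,110],[0,0,0.15,0,0,0,110],[0,0,0.1,0,0,0,110],[0,0,0.08,0,0,0,110],[0,0,0.05,0,0,0,110],[0,0,0,0,0,0,110],[0,0,0,0,0,0,110]]])

```text
t: 50.0
eef_pos: [0.6129, 0.0019, 0.0593]
ee_rot: [-3.131, -0.256, 0.0]
contact_force: [-0.1, 0.1, -0.5]
opening: 0.0638
grasp_force: 20.0
```

Request:
carry_out(series=[[[0,0,0.03,0,0,0,110],[0,0,0.01,0,0,0,110],[0,0,0,0,0,0,110],[0,0,0,0,0,0,110]]])

```text
t: 50.33
eef_pos: [0.6131, 0.0019, 0.058]
ee_rot: [-3.131, -0.256, -0.001]
contact_force: [-0.7, -0.1, 1.4]
opening: 0.0639
grasp_force: 20.0
```

Request:
carry_out(series=[[[0,0,0,0,0,0,60],[0,0,0,0,0,0,60],[0,0,0,0,0,0,30],[0,0,0,0,0,0,0],[0,0,0,0,0,0,0],[0,0,0,0,0,0,0],[0,0,-0.2,0,0,0,0],[0,0,-0.4,0,0,0,0],[0,0,-0.6,0,0,0,0],[0,0,-0.6,0,0,0,0]]])

```text
t: 51.17
eef_pos: [0.6122, 0.0018, 0.1304]
ee_rot: [-3.13, -0.256, 0.003]
contact_force: [0.6, -0.0, -0.5]
opening: 0.0918
grasp_force: 0.0
```

Request:
carry_out(series=[[[0,0,-0.6,0,0,0,0],[0,0,-0.6,0,0,0,0],[0,0,-0.4,0,0,0,0],[0,-0.2,-0.15,0,0,0,0],[0.1,-0.5,0,0,0,0,0],[0.2,-0.8,0,0,0,0,0],[0.2,-0.9,0,0,0,0,0],[0.2,-0.9,0,0,0,0,0],[0.2,-0.9,0,0,0,0,0],[0.2,-0.9,0,0,0,0,0]]])

```text
t: 52.0
eef_pos: [0.6222, 0.2125, 0.1992]
ee_rot: [-3.131, -0.257, 0.002]
contact_force: [0.7, 0.1, -0.5]
opening: 0.0919
grasp_force: 0.0
```

Request:
carry_out(series=[[[0.2,-0.9,0,0,0,0,0],[0.1,-0.8,0,0,0,0,0],[0.1,-0.6,0,0,0,0,0],[0,-0.3,0,0,0,0,0],[0,-0.11,0,0,0,0,0],[0,0,0,0,0,0,0],[0,0,0,0,0,0,0]]])

```text
t: 52.58
eef_pos: [0.6216, 0.3178, 0.1995]
ee_rot: [3.13, 0.254, -0.001]
contact_force: [0.4, -1.0, -0.1]
opening: 0.0918
grasp_force: 0.0
```

```bash
cat > nxt.py <<'E'
from rim import *
import sys
x,y=float(sys.argv[1]),float(sys.argv[2]); zs=float(sys.argv[3])
g=bot.grab_frame("scene"); j=bot.camera_info("scene")
c,sc,_=rim(g,j,x,y,.045,"scene",span=.03,step=.0015); print("scene cup",c,sc)
i=bot.camera_info("wrist"); f=bot.grab_frame("wrist"); p=bot.read_state()["eef_pos"]; cv2.imwrite("pics/n%d.png"%(zs*1000),f); print(p)
c,sc,_=rim(f,i,x,y,.045,span=.03,step=.0015); c,sc,_=rim(f,i,*c,.045,span=.003); print("cup",c,sc); go(c[0],c[1],.009,.163)
m=f[tuple(np.clip(np.round(proj("wrist",[[c[0],c[1],.017]],i)[0]).astype(int),0,479))]; print("colour bgr",m)
for z in(zs-.017,zs,zs+.017): print("scene stack",z,rim(g,j,.6124,.0016,z,"scene",span=.012))
E
python3 nxt.py .622 .320 .094
```

```text
scene cup [0.6242 0.3217] 182.0
[0.62206838 0.31719816 0.19978378]
cup [0.6252 0.3212] 145.1
shift [ 0.09 -0.09  4.77] turn [ 0.01  0.   -0.04] tool x yaw 0.16 tilt [-0.    -0.001 -1.   ]
colour bgr [138 134 140]
scene stack 0.077 (array([0.6042, 0.0111]), np.float64(123.6), array([0.0004, 0.0004]))
scene stack 0.094 (array([0.6126, 0.004 ]), np.float64(126.5), array([0.0005, 0.0003]))
scene stack 0.111 (array([ 0.6207, -0.0031]), np.float64(127.0), array([0.0006, 0.0003]))
```

Request:
carry_out(series=[[[0.08,-0.09,0.3,0,0,-0.04,0],[0,0,0.6,0,0,0,0],[0,0,0.7,0,0,0,0],[0,0,0.75,0,0,0,0],[0,0,0.75,0,0,0,0],[0,0,0.65,0,0,0,0],[0,0,0.5,0,0,0,0],[0,0,0.3,0,0,0,0],[0,0,0.15,0,0,0,0],[0,0,0.07,0,0,0,0]]])

```text
t: 53.52
eef_pos: [0.6236, 0.3233, 0.008]
ee_rot: [-3.131, -0.26, 0.002]
contact_force: [0.1, 0.3, 0.4]
opening: 0.0917
grasp_force: 0.0
```

Request:
carry_out(series=[[[0,0,0,0,0,0,0],[0,0,0,0,0,0,0],[0,0,0,0,0,0,110],[0,0,0,0,0,0,110],[0,0,0,0,0,0,110],[0,0,0,0,0,0,110],[0,0,0,0,0,0,110],[0,0,0,0,0,0,110],[0,0,0,0,0,0,110]]])

```text
t: 54.27
eef_pos: [0.624, 0.3237, 0.0093]
ee_rot: [-3.13, -0.26, 0.0]
contact_force: [-0.7, -1.9, 2.9]
opening: 0.0627
grasp_force: 19.9
```

Request:
carry_out(series=[[[0,0,-0.1,0,0,0,110],[0,0,-0.3,0,0,0,110],[0,0,-0.5,0,0,0,110],[0,0,-0.6,0,0,0,110],[0,0,-0.6,0,0,0,110],[0,0,-0.6,0,0,0,110],[0,0,-0.6,0,0,0,110],[0,0,-0.5,0,0,0,110],[0,0,-0.3,0,0,0,110],[0,0,0,0,0,0,110]]])

```text
t: 55.1
eef_pos: [0.625, 0.325, 0.1767]
ee_rot: [-3.128, -0.26, -0.007]
contact_force: [0.3, 0.1, -1.5]
opening: 0.0627
grasp_force: 19.9
```

```bash
python3 - <<'E'
from rim import *
i=bot.camera_info("wrist"); f=bot.grab_frame("wrist"); s=bot.read_state(); p=s["eef_pos"]; print(p,s["opening"],s["grasp_force"])
for dz in(.032,.036,.04): print("held",dz,rim(f,i,p[0],p[1],p[2]+dz,span=.008))
go(.535,.0,.17,.163)
E
```

```text
[0.62422446 0.3244128  0.17434214] 0.06278374074474523 19.936921312473714
held 0.032 (array([0.6242, 0.3247]), np.float64(140.8), array([0.0004, 0.0005]))
held 0.036 (array([0.6235, 0.3247]), np.float64(160.6), array([0.002 , 0.0006]))
held 0.04 (array([0.6265, 0.3271]), np.float64(139.9), array([0.0013, 0.0011]))
shift [-3.54  7.63  0.09] turn [-0.02 -0.03  0.05] tool x yaw 0.166 tilt [ 0.002  0.002 -1.   ]
```

Request:
carry_out(series=[[[-0.1,0.3,0,0,0,0.05,110],[-0.3,0.6,0,0,0,0,110],[-0.4,0.8,0,0,0,0,110],[-0.4,0.85,0,0,0,0,110],[-0.4,0.85,0,0,0,0,110],[-0.4,0.85,0,0,0,0,110],[-0.4,0.85,0,0,0,0,110],[-0.4,0.85,0,0,0,0,110],[-0.4,0.8,0,0,0,0,110],[-0.24,0.5,0,0,0,0,110]]])

```text
t: 55.98
eef_pos: [0.5318, 0.0098, 0.1709]
ee_rot: [3.13, 0.248, -0.008]
contact_force: [0.1, -1.5, -1.3]
opening: 0.0626
grasp_force: 19.9
```

Request:
carry_out(series=[[[-0.1,0.28,0,0,0,0,110],[0,0.1,0,0,0,0,110],[0,0,0,0,0,0,110],[0,0,0,0,0,0,110],[0,0,0,0,0,0,110]]])

```text
t: 56.4
eef_pos: [0.5337, 0.0017, 0.1725]
ee_rot: [-3.129, -0.259, 0.001]
contact_force: [-0.0, 0.4, -1.5]
opening: 0.0631
grasp_force: 19.9
```

```bash
cat > stk.py <<'E'
from rim import *
import sys
zs=float(sys.argv[1]); i=bot.camera_info("wrist"); f=bot.grab_frame("wrist"); s=bot.read_state(); p=s["eef_pos"]; print(p,s["opening"])
for z in(zs-.017,zs-.006,zs,zs+.006): print("stack",z,rim(f,i,.6124,.0016,z,span=.01))
c,sc,_=rim(f,i,p[0],p[1],p[2]+.036,span=.008); print("held",c,sc)
o=c-p[:2]; go(.6124-o[0],.0018-o[1],zs-.036+.017,.163)
E
python3 stk.py .094
```

```text
[0.53371222 0.00163966 0.17254204] 0.06271876503708979
stack 0.077 (array([6.153e-01, 2.000e-04]), np.float64(131.8), array([0.0003, 0.0005]))
stack 0.088 (array([0.6139, 0.0012]), np.float64(144.4), array([0.0004, 0.0005]))
stack 0.094 (array([0.6128, 0.002 ]), np.float64(146.0), array([0.0003, 0.0005]))
stack 0.1 (array([0.6125, 0.0025]), np.float64(126.3), array([0.0004, 0.0004]))
held [0.5316 0.0012] 161.1
shift [2.   0.32 2.44] turn [-0.02  0.01  0.03] tool x yaw 0.165 tilt [-0.001  0.001 -1.   ]
```

Request:
carry_out(series=[[[0.2,0.04,0,0,0,0.03,110],[0.35,0.06,0,0,0,0,110],[0.4,0.06,0,0,0,0,110],[0.4,0.06,0,0,0,0,110],[0.3,0.05,0,0,0,0,110],[0.2,0.03,0,0,0,0,110],[0.12,0.01,0,0,0,0,110],[0,0,0,0,0,0,110],[0,0,0,0,0,0,110],[0,0,0,0,0,0,110]]])

```text
t: 57.28
eef_pos: [0.6127, 0.0002, 0.1727]
ee_rot: [-3.131, -0.252, 0.002]
contact_force: [-0.2, -0.0, -1.0]
opening: 0.0631
grasp_force: 19.9
```

Request:
carry_out(series=[[[0,0,0.1,0,0,0,110],[0,0,0.2,0,0,0,110],[0,0,0.3,0,0,0,110],[0,0,0.3,0,0,0,110],[0,0,0.2,0,0,0,110],[0,0,0.1,0,0,0,110],[0,0,0,0,0,0,110],[0,0,0,0,0,0,110],[0,0,0,0,0,0,110]]])

```text
t: 58.03
eef_pos: [0.6136, 0.0002, 0.1251]
ee_rot: [-3.131, -0.252, -0.0]
contact_force: [0.3, 0.2, -1.6]
opening: 0.0628
grasp_force: 19.9
```

```bash
python3 - <<'E'
from rim import *
i=bot.camera_info("wrist"); f=bot.grab_frame("wrist"); s=bot.read_state(); p=s["eef_pos"]; print(p)
print("held",rim(f,i,p[0],p[1],p[2]+.036,span=.008))
go(.6132,.002,.075,.163)
E
```

```text
[6.13706102e-01 2.01980259e-04 1.25279649e-01]
held (array([ 6.113e-01, -2.000e-04]), np.float64(165.2), array([0.0004, 0.0004]))
shift [-0.01 -0.05  1.26] turn [-0.01 -0.01 -0.04] tool x yaw 0.16 tilt [ 0.     0.001 -1.   ]
```

Request:
carry_out(series=[[[0.03,-0.05,0.1,0,0,0,110],[0,0,0.2,0,0,0,110],[0,0,0.25,0,0,0,110],[0,0,0.25,0,0,0,110],[0,0,0.18,0,0,0,110],[0,0,0.12,0,0,0,110],[0,0,0.08,0,0,0,110],[0,0,0.04,0,0,0,110],[0,0,0,0,0,0,110],[0,0,0,0,0,0,110]]])

```text
t: 58.92
eef_pos: [0.6143, 0.0023, 0.0762]
ee_rot: [-3.131, -0.252, -0.0]
contact_force: [-0.4, -0.6, -1.2]
opening: 0.0629
grasp_force: 19.9
```

Request:
carry_out(series=[[[0,0,0.03,0,0,0,110],[0,0,0.02,0,0,0,110],[0,0,0,0,0,0,110],[0,0,0,0,0,0,110]]])

```text
t: 59.25
eef_pos: [0.6149, 0.0024, 0.0752]
ee_rot: [-3.131, -0.252, -0.002]
contact_force: [-1.8, -0.4, 6.1]
opening: 0.0625
grasp_force: 19.9
```

Request:
carry_out(series=[[[0,0,0,0,0,0,60],[0,0,0,0,0,0,60],[0,0,0,0,0,0,30],[0,0,0,0,0,0,0],[0,0,0,0,0,0,0],[0,0,0,0,0,0,0],[0,0,-0.2,0,0,0,0],[0,0,-0.4,0,0,0,0],[0,0,-0.6,0,0,0,0],[0,0,-0.6,0,0,0,0]]])

```text
t: 60.08
eef_pos: [0.6136, 0.0023, 0.1468]
ee_rot: [-3.131, -0.252, 0.003]
contact_force: [0.2, -0.7, -0.3]
opening: 0.092
grasp_force: 0.0
```

Request:
carry_out(series=[[[0,0,-0.6,0,0,0,0],[0,0,-0.4,0,0,0,0],[0,0,-0.3,0,0,0,0],[0,-0.3,0,0,0,0,0],[0,-0.6,0,0,0,0,0],[0,-0.9,0,0,0,0,0],[0,-0.9,0,0,0,0,0],[0,-0.9,0,0,0,0,0],[0,-0.9,0,0,0,0,0],[0,-0.9,0,0,0,0,0]]])

```text
t: 60.92
eef_pos: [0.5781, 0.218, 0.1975]
ee_rot: [-3.131, -0.253, 0.002]
contact_force: [0.5, 0.3, 0.2]
opening: 0.0918
grasp_force: 0.0
```

Request:
carry_out(series=[[[0,-0.9,0,0,0,0,0],[0,-0.9,0,0,0,0,0],[0,-0.9,0,0,0,0,0],[-0.09,-0.9,0,0,0,0,0],[0,-0.9,0,0,0,0,0],[0,-0.6,0,0,0,0,0],[0,-0.3,0,0,0,0,0],[0,-0.1,0,0,0,0,0],[0,0,0,0,0,0,0],[0,0,0,0,0,0,0]]])

```text
t: 61.75
eef_pos: [0.5416, 0.4303, 0.1978]
ee_rot: [3.131, 0.249, -0.001]
contact_force: [0.8, -0.2, 0.5]
opening: 0.0921
grasp_force: 0.0
```

```bash
python3 nxt.py .5406 .4297 .111
```

```text
scene cup [0.5408 0.4295] 179.8
[0.54208175 0.4298102  0.1981942 ]
cup [0.5408 0.4287] 146.6
shift [-0.04  0.02  4.73] turn [ 0.01  0.   -0.08] tool x yaw 0.158 tilt [-0.    -0.001 -1.   ]
colour bgr [132 128 135]
scene stack 0.094 (array([0.6073, 0.0107]), np.float64(117.2), array([0.0004, 0.0004]))
scene stack 0.111 (array([0.6153, 0.0037]), np.float64(117.2), array([0.0004, 0.0004]))
scene stack 0.128 (array([ 0.6233, -0.0033]), np.float64(115.3), array([0.0004, 0.0004]))
```

Request:
carry_out(series=[[[-0.03,0.01,0.3,0,0,-0.08,0],[0,0,0.6,0,0,0,0],[0,0,0.7,0,0,0,0],[0,0,0.75,0,0,0,0],[0,0,0.75,0,0,0,0],[0,0,0.65,0,0,0,0],[0,0,0.5,0,0,0,0],[0,0,0.3,0,0,0,0],[0,0,0.12,0,0,0,0],[0,0,0.06,0,0,0,0]]])

```text
t: 62.68
eef_pos: [0.5402, 0.4307, 0.0089]
ee_rot: [-3.131, -0.259, 0.001]
contact_force: [0.2, 0.1, -0.2]
opening: 0.0915
grasp_force: 0.0
```

Request:
carry_out(series=[[[0,0,0,0,0,0,0],[0,0,0,0,0,0,0],[0,0,0,0,0,0,110],[0,0,0,0,0,0,110],[0,0,0,0,0,0,110],[0,0,0,0,0,0,110],[0,0,0,0,0,0,110],[0,0,0,0,0,0,110],[0,0,0,0,0,0,110]]])

```text
t: 63.43
eef_pos: [0.5399, 0.4315, 0.0093]
ee_rot: [-3.13, -0.26, 0.0]
contact_force: [-0.3, -1.3, 3.7]
opening: 0.0639
grasp_force: 20.0
```

Request:
carry_out(series=[[[0,0,-0.1,0,0,0,110],[0,0,-0.3,0,0,0,110],[0,0,-0.5,0,0,0,110],[0,0,-0.6,0,0,0,110],[0,0,-0.6,0,0,0,110],[0,0,-0.6,0,0,0,110],[0,0,-0.6,0,0,0,110],[0,0,-0.6,0,0,0,110],[0,0,-0.4,0,0,0,110],[0,0,-0.1,0,0,0,110]]])

```text
t: 64.27
eef_pos: [0.5407, 0.433, 0.1895]
ee_rot: [-3.126, -0.261, -0.006]
contact_force: [0.3, 0.6, -1.1]
opening: 0.0641
grasp_force: 20.0
```

Request:
carry_out(series=[[[0,0,0,0,0,0,110],[0,0,0,0,0,0,110]]])

```text
t: 64.43
eef_pos: [0.5394, 0.4312, 0.1844]
ee_rot: [-3.131, -0.261, 0.002]
contact_force: [0.2, 0.4, -2.1]
opening: 0.0638
grasp_force: 20.0
```

```bash
python3 - <<'E'
from rim import *
i=bot.camera_info("wrist"); f=bot.grab_frame("wrist"); s=bot.read_state(); p=s["eef_pos"]; print(p,s["opening"],s["grasp_force"])
for dz in(.032,.036,.04): print("held",dz,rim(f,i,p[0],p[1],p[2]+dz,span=.008))
go(.535,.0,.185,.163)
E
```

```text
[0.53917906 0.43087005 0.18360848] 0.0635887898722986 19.999873065389693
held 0.032 (array([0.5393, 0.4309]), np.float64(142.2), array([0.0011, 0.0004]))
held 0.036 (array([0.5381, 0.4308]), np.float64(166.4), array([0.0012, 0.0004]))
held 0.04 (array([0.5424, 0.4323]), np.float64(134.7), array([0.0004, 0.0022]))
shift [-1.89 10.61 -0.02] turn [0.01 0.03 0.05] tool x yaw 0.166 tilt [-0.002 -0.001 -1.   ]
```

Request:
carry_out(series=[[[0,0.3,0,0,0.03,0.05,110],[-0.1,0.6,0,0,0,0,110],[-0.15,0.85,0,0,0,0,110],[-0.15,0.85,0,0,0,0,110],[-0.15,0.85,0,0,0,0,110],[-0.15,0.85,0,0,0,0,110],[-0.15,0.85,0,0,0,0,110],[-0.15,0.85,0,0,0,0,110],[-0.15,0.85,0,0,0,0,110],[-0.15,0.85,0,0,0,0,110]]])

```text
t: 65.32
eef_pos: [0.5373, 0.1162, 0.1837]
ee_rot: [-3.131, -0.254, 0.0]
contact_force: [1.2, -0.2, -1.0]
opening: 0.064
grasp_force: 20.0
```

Request:
carry_out(series=[[[-0.15,0.85,0,0,0,0,110],[-0.15,0.85,0,0,0,0,110],[-0.15,0.65,0,0,0,0,110],[-0.14,0.36,0,0,0,0,110],[0,0.1,0,0,0,0,110],[0,0,0,0,0,0,110],[0,0,0,0,0,0,110],[0,0,0,0,0,0,110]]])

```text
t: 65.98
eef_pos: [0.5332, 0.006, 0.1844]
ee_rot: [-3.129, -0.258, -0.002]
contact_force: [-0.3, 0.6, -0.9]
opening: 0.0636
grasp_force: 20.0
```

```bash
python3 stk.py .111
```

```text
[0.53323436 0.00611898 0.18446476] 0.06346323483490134
stack 0.094 (array([0.615, 0.001]), np.float64(131.1), array([0.0003, 0.0008]))
stack 0.105 (array([0.6136, 0.0012]), np.float64(148.6), array([0.0003, 0.0005]))
stack 0.111 (array([0.6125, 0.0022]), np.float64(149.3), array([0.0004, 0.0004]))
stack 0.117 (array([0.612 , 0.0029]), np.float64(122.5), array([0.0005, 0.0003]))
held [0.5317 0.0057] 171.3
shift [1.97 0.43 2.31] turn [-0.02 -0.02  0.03] tool x yaw 0.165 tilt [ 0.001  0.002 -1.   ]
```

Stack rim fits at z = 0.111 over (0.6125, 0.002), so it is straight so far. Placing the last cup.

Request:
carry_out(series=[[[0.2,0.05,0,0,0,0.03,110],[0.35,0.07,0,0,0,0,110],[0.4,0.08,0,0,0,0,110],[0.4,0.08,0,0,0,0,110],[0.3,0.06,0,0,0,0,110],[0.2,0.03,0,0,0,0,110],[0.1,0.02,0,0,0,0,110],[0,0,0,0,0,0,110],[0,0,0,0,0,0,110],[0,0,0,0,0,0,110]]])

```text
t: 66.87
eef_pos: [0.6122, 0.0017, 0.1847]
ee_rot: [-3.131, -0.252, -0.002]
contact_force: [0.1, -0.1, -0.5]
opening: 0.0636
grasp_force: 20.0
```

Request:
carry_out(series=[[[0,0,0.1,0,0,0,110],[0,0,0.2,0,0,0,110],[0,0,0.25,0,0,0,110],[0,0,0.25,0,0,0,110],[0,0,0.2,0,0,0,110],[0,0,0.1,0,0,0,110],[0,0,0,0,0,0,110],[0,0,0,0,0,0,110],[0,0,0,0,0,0,110]]])

```text
t: 67.62
eef_pos: [0.6132, 0.0016, 0.1411]
ee_rot: [-3.131, -0.252, -0.003]
contact_force: [0.1, 0.1, -1.3]
opening: 0.0637
grasp_force: 20.0
```

```bash
python3 - <<'E'
from rim import *
i=bot.camera_info("wrist"); f=bot.grab_frame("wrist"); s=bot.read_state(); p=s["eef_pos"]; print(p)
c,a,b=rim(f,i,p[0],p[1],p[2]+.036,span=.008); print("held",c,a,b); o=c-p[:2]
go(.6125-o[0],.0019-o[1],.092,.163)
E
```

```text
[0.61324486 0.00159594 0.14124569]
held [0.6116 0.0012] 165.2 [0.0005 0.0003]
shift [ 0.02 -0.01  1.23] turn [-0.01 -0.04 -0.04] tool x yaw 0.161 tilt [ 0.002  0.001 -1.   ]
```

Request:
carry_out(series=[[[0.02,-0.01,0.1,0,0,0,110],[0,0,0.2,0,0,0,110],[0,0,0.25,0,0,0,110],[0,0,0.23,0,0,0,110],[0,0,0.18,0,0,0,110],[0,0,0.12,0,0,0,110],[0,0,0.08,0,0,0,110],[0,0,0.04,0,0,0,110],[0,0,0,0,0,0,110],[0,0,0,0,0,0,110]]])

```text
t: 68.5
eef_pos: [0.6139, 0.0021, 0.093]
ee_rot: [-3.131, -0.252, -0.003]
contact_force: [-0.4, -1.2, -0.8]
opening: 0.0637
grasp_force: 20.0
```

Request:
carry_out(series=[[[0,0,0.02,0,0,0,110],[0,0,0.01,0,0,0,110],[0,0,0,0,0,0,110],[0,0,0,0,0,0,110]]])

```text
t: 68.83
eef_pos: [0.6142, 0.0021, 0.0922]
ee_rot: [-3.131, -0.252, -0.005]
contact_force: [0.1, -1.4, 5.8]
opening: 0.0638
grasp_force: 20.0
```

Request:
carry_out(series=[[[0,0,0,0,0,0,60],[0,0,0,0,0,0,60],[0,0,0,0,0,0,30],[0,0,0,0,0,0,0],[0,0,0,0,0,0,0],[0,0,0,0,0,0,0],[0,0,-0.2,0,0,0,0],[0,0,-0.4,0,0,0,0],[0,0,-0.6,0,0,0,0],[0,0,-0.6,0,0,0,0]]])

```text
t: 69.67
eef_pos: [0.613, 0.002, 0.1644]
ee_rot: [-3.131, -0.252, -0.0]
contact_force: [-0.0, 0.4, 0.1]
opening: 0.0917
grasp_force: 0.0
```

Request:
carry_out(series=[[[0,0,-0.5,0,0,0,0],[0,0,-0.3,0,0,0,0],[-0.3,0,0,0,0,0,0],[-0.5,0,0,0,0,0,0],[-0.5,0,0,0,0,0,0],[-0.5,0,0,0,0,0,0],[-0.3,0,0,0,0,0,0],[-0.1,0,0,0,0,0,0],[0,0,0,0,0,0,0],[0,0,0,0,0,0,0]]])

```text
t: 70.5
eef_pos: [0.5274, -0.012, 0.196]
ee_rot: [-3.131, -0.252, -0.004]
contact_force: [0.9, 0.1, -0.0]
opening: 0.0919
grasp_force: 0.0
```

```bash
python3 - <<'E'
from rim import *
i=bot.camera_info("wrist"); f=bot.grab_frame("wrist"); s=bot.read_state(); p=s["eef_pos"]; print(p,s["opening"])
for z in(.111,.122,.128,.134): print("stack",z,rim(f,i,.6124,.0016,z,span=.01))
for n in("scene","top"):
    g=bot.grab_frame(n)
    for t in("cup1_mid","cup2_mid","cup3_mid","cup4_mid","cup5_mid","jar1","file_grip","tray"):
        print(n,t,[(round(d["score"],2),np.round(d["position"]).tolist(),np.round(unproj(n,*d["position"],.03)[:2],3).tolist(),np.round(g[d["mask"]].mean(0)).tolist()) for d in bot.outline_of(n,t)[:4]])
E
```

```text
[ 0.52761723 -0.01188307  0.19578542] 0.0922456249373322
stack 0.111 (array([0.6112, 0.0021]), np.float64(168.5), array([0.0002, 0.0006]))
stack 0.122 (array([0.6118, 0.0012]), np.float64(157.5), array([0.0004, 0.0004]))
stack 0.128 (array([0.6127, 0.0021]), np.float64(170.2), array([0.0004, 0.0004]))
stack 0.134 (array([0.6128, 0.0022]), np.float64(136.9), array([0.0004, 0.0004]))
scene cup1_mid []
scene cup2_mid []
scene cup3_mid [(0.97, [162.0, 365.0], [0.376, 0.259], [112.0, 71.0, 61.0]), (0.85, [226.0, 369.0], [0.531, 0.144], [118.0, 73.0, 62.0]), (0.6, [283.0, 346.0], [0.615, 0.012], [89.0, 88.0, 92.0])]
scene cup4_mid []
scene cup5_mid []
scene jar1 [(0.81, [201.0, 399.0], [0.516, 0.243], [62.0, 67.0, 67.0]), (0.73, [353.0, 150.0], [0.512, -0.39], [76.0, 82.0, 90.0]), (0.64, [262.0, 210.0], [0.401, -0.191], [68.0, 73.0, 74.0]), (0.57, [262.0, 447.0], [0.704, 0.216], [58.0, 63.0, 63.0])]
scene file_grip [(0.77, [352.0, 154.0], [0.514, -0.382], [76.0, 83.0, 92.0])]
scene tray [(0.87, [353.0, 159.0], [0.521, -0.376], [99.0, 136.0, 154.0])]
top cup1_mid []
top cup2_mid [(0.36, [176.0, 250.0], [0.7, 0.225], [24.0, 25.0, 24.0])]
top cup3_mid [(0.72, [236.0, 280.0], [0.534, 0.139], [110.0, 58.0, 33.0]), (0.6, [176.0, 250.0], [0.702, 0.226], [27.0, 28.0, 26.0]), (0.58, [298.0, 233.0], [0.365, 0.259], [108.0, 56.0, 31.0])]
top cup4_mid []
top cup5_mid []
top jar1 [(0.86, [175.0, 252.0], [0.706, 0.22], [28.0, 30.0, 28.0])]
top file_grip [(0.9, [258.0, 474.0], [0.478, -0.382], [50.0, 56.0, 63.0])]
top tray [(0.93, [248.0, 469.0], [0.503, -0.37], [87.0, 117.0, 130.0])]
```

```bash
python3 -c "
from cell import bot
print(bot.close_job())"
```

```text
the job is handed in; nothing more can be done
None
```

I made three forward filing strokes on the plate edge, lifting clear for each return (the first ran about 8 mm long, close up to the grip block), then laid the file flat in its tray, nested all four loose steel cups in a straight stack on the bottom cup, left the jars and blue cups untouched, and handed the job in at about 71 s; the hand-in gave no verdict.

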